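# Set up a stiffness test for an instrument brace

## Robot

A 6-joint arm with a two-finger parallel gripper is mounted at the origin on the work surface. World frame = base frame: x ahead of the robot, y to its left, z up, the work surface at z = 0. Lengths are in mm, angles in rad, forces in N, time in s.
With the tool pointing down it reaches from about 325 to 850 mm from the base axis. Payload 15.5 kg.
Tool frame: the origin (TCP) lies at the centre of the arm's flange, where the gripper is bolted on; the fingertips stand 191 mm ahead of it and the grasp point (between the pads) lies 172 mm ahead of it; z points along the fingers, y is the direction in which the jaws open and shut (so a half turn about z gives the same grasp; the last joint's range is limited). The gripper opens to 91 mm and grips with 3 to 60 N. Pads are 32 mm wide; open, the fingers measure 118 mm over their backs; the gripper's body (76 mm by 178 mm) begins 60 mm behind the grasp point.
Start: joints at [1.173, 0.494, 1.345, -0, 1.302, -0.096], TCP at [185.77, 596.756, 404.715] pointing down, gripper open.
Joint ranges: [-2.91, 2.91], [-0.82, 2.16], [0.22, 2.67], [-1.22, 4.37], [0.12, 2.79], [-3.08, 3.08]. Speed limits (rad/s): [1.89, 1.89, 2.57, 3.01, 3.01, 3.01].

## Interface

Orientations are given as a rotation vector (axis times angle).
In Python, from cell import arm gives the robot as it stands.
- The arm moves only by the tool drive_tool, never from a script. Its argument "targets" is a list of rows, each an object of numbers: "x", "y", "z": the shift along the tool's x, y, z in cm; "rx", "ry", "rz": the turn, a rotation vector about the tool's x, y, z in degrees; "grip": the finger opening in cm, from 0 to 9.12. A call has 1 to 5 rows; each row shifts and turns the commanded pose from where the row before left it, along the tool's axes as they then stand; what a row does not reach is not made up. A row lasts 1/8 s, in which the tool goes at most 62.5 mm and 10.7 degrees, less where a joint would pass 70% of its speed; a pose out of reach is approached as far as the arm can. A call with a gripper value outside its range is refused whole. The fingers move at their own pace and stop on an object; the grip force is fixed at half the most. Time passes only in rows, so rows that do not move let the fingers close. It gives the time, the measured TCP pose, the force and the opening at its end, in the units of the state.
- arm.get_obs(): the state, without advancing time (a new reading comes with each control period).
- arm.snapshot(name): name is "side" or "top" or "wrist"; returns (picture, depth): 400x640x3 uint8, blue, green, red; 400x640 float32, mm along the optical axis (not along the pixel's ray), 0 where there is no reading.
- arm.camera_model(name): a dict with "mtx" (3x3 intrinsics, pixels), "origin" and "attitude" of the camera in the world; the wrist camera has in their place "hand_eye" (4x4, takes a point from camera to tool coordinates, whose origin is the TCP and whose axes are the flange's). Camera axes: x right, y up, looking along -z (the intrinsics and any distortion apply to the point x, -y, -z); pixel columns grow to the right and rows downward; lengths in mm; the calibration is good to about 2 mm. A picture is of the moment at which its call begins: read the wrist's pose just before it. camera_model takes no time and is no camera call.
- arm.sign_off(): hands the job in, once; it reports no verdict.
The state is a dict: "time_s": time; "joints": joint angles; "qvel": joint speeds; "tau": joint torques, N m; "eef_pos": TCP position; "tool_rot": TCP orientation; "contact_force": force on the tool from outside, world axes, zero at the start; "moment": the same for the moment, N m; "opening": opening from 0.0 (shut) to 1.0 (fully open).
Only numpy, scipy, OpenCV 4.12 (cv2) and the standard library are available. Lean on these libraries where they do the work, as an engineer would, in place of code of your own. Each camera call takes 0.05 s, during which the arm holds its last target.

## Task

Set up the stiffness test on the green board: stand the dark support upright on the middle of the blue mark and the pale support on the middle of the orange mark, ridges square across the board, and the dial gauge on the white cross midway between them. Then lay the pale wooden blank along the board, flat on top of both supports and centred over the gauge, and last stand the yellow weight upright on the middle of the blank, straight above the gauge. Let go of everything, and leave the white glue jar and the red-brown blank where they are.

Things in the scene. Friction and masses are not known exactly. Their poses are not given: they have to be found in the camera images.
- board: Fixed dark green test board lying on the table, 100 (its x) x 280 (its y, its length) x 8 mm thick; white cross painted at its middle. Origin: centre of its underside, on the table; z up. Position and yaw differ at each start.
- mark_blue: Fixed flat blue disc on the board, 76 mm across, 2 mm thick, 100 mm from the cross along the board's length. Origin: centre of its underside, 8 mm above the table; things standing on it stand 10 mm above the table. Which end is blue differs at each start.
- mark_orange: Fixed flat orange disc on the board, 76 mm across, 2 mm thick, 100 mm from the cross at the other end from the blue one. Origin: centre of its underside, 8 mm above the table.
- support_dark: Loose dark brown wooden support, 90 g: a block 54 (its x) x 30 (its y) x 32 mm high, with a flat-topped ridge 54 (x) x 14 (y) x 14 mm along the middle of its top, 46 mm high in all. Origin: centre of its underside; z up. The ridge runs along its x and is to lie square across the board's length (along the board's x, either way round).
- support_pale: Loose support of the same shape, size and axes as the dark one, in very pale, cream-coloured wood.
- gauge: Loose round dial gauge, 140 g: black body 36 mm in diameter and 30 mm high with a white dial on its top and a red pin 8 mm in diameter rising 8 mm from the middle, 38 mm in all. Origin: centre of its underside; z up. Any yaw.
- blank_pale: Loose very pale, cream-coloured wooden blank with fine straight grain, 60 g, rigid flat bar 36 (its x) x 260 (its y, its length) x 10 mm thick (z). Origin: centre of its underside; lies flat on the table. Laid on the supports its underside is 56 mm above the table, 10 mm clear of the gauge's pin. Either end may be at either support.
- weight: Loose yellow-painted iron weight, about 220 g (0.7 to 1.3 times that): upright cylinder 36 mm in diameter and 30 mm high with a knob 18 mm in diameter on top, 42 mm high in all. Origin: centre of its underside; z up. Any yaw.
- blank_red: Loose red-brown wooden blank of the same shape and size as the pale one, not part of the job: leave it. Origin: centre of its underside.
- glue_jar: Loose white glue jar with a red cap, 60 mm in diameter, 85 mm high, not part of the job: leave it. Origin: centre of its underside.

How it is judged (in metres and radians):
On the way, in this order (a step that is already met when the one before it is completed fails the run):
1. both supports stand on their marks and the gauge on the cross, all let go (horizontal distance between support_dark and mark_blue below 0.012 m and angle between each of support_dark, support_pale, gauge's own z axis and vertical below 0.08 rad and angle between the x axis of each of support_dark, support_pale and the x axis of board, either way round below 0.2 rad and height (world z) of support_dark between 0.007 and 0.014 m and horizontal distance between support_pale and mark_orange below 0.012 m and height (world z) of support_pale between 0.007 and 0.014 m and horizontal distance between gauge and board below 0.012 m and height (world z) of gauge between 0.005 and 0.012 m and linear speed of each of support_dark, support_pale, gauge below 0.02 m/s and angular speed of each of support_dark, support_pale, gauge below 0.2 rad/s and contact force between each of support_dark, support_pale, gauge and the fingers below 0.1 N), for 0.2 s.
2. the pale blank lies across both supports, let go (horizontal distance between support_dark and mark_blue below 0.012 m and angle between each of support_dark, support_pale, gauge, blank_pale's own z axis and vertical below 0.08 rad and angle between the x axis of each of support_dark, support_pale and the x axis of board, either way round below 0.2 rad and height (world z) of support_dark between 0.007 and 0.014 m and horizontal distance between support_pale and mark_orange below 0.012 m and height (world z) of support_pale between 0.007 and 0.014 m and horizontal distance between gauge and board below 0.012 m and height (world z) of gauge between 0.005 and 0.012 m and horizontal distance between blank_pale and board below 0.015 m and angle between the y axis of blank_pale and the y axis of board, either way round below 0.12 rad and height (world z) of blank_pale between 0.052 and 0.06 m and linear speed of blank_pale below 0.02 m/s and angular speed of blank_pale below 0.2 rad/s and contact force between blank_pale and the fingers below 0.1 N), for 0.2 s.
3. the weight stands on the middle of the blank, let go (horizontal distance between support_dark and mark_blue below 0.012 m and angle between each of support_dark, support_pale, gauge, blank_pale, weight's own z axis and vertical below 0.08 rad and angle between the x axis of each of support_dark, support_pale and the x axis of board, either way round below 0.2 rad and height (world z) of support_dark between 0.007 and 0.014 m and horizontal distance between support_pale and mark_orange below 0.012 m and height (world z) of support_pale between 0.007 and 0.014 m and horizontal distance between gauge and board below 0.012 m and height (world z) of gauge between 0.005 and 0.012 m and horizontal distance between blank_pale and board below 0.015 m and angle between the y axis of blank_pale and the y axis of board, either way round below 0.12 rad and height (world z) of blank_pale between 0.052 and 0.06 m and horizontal distance between weight and blank_pale below 0.015 m and horizontal distance between weight and gauge below 0.015 m and height (world z) of weight between 0.062 and 0.07 m and linear speed of weight below 0.02 m/s and angular speed of weight below 0.2 rad/s and contact force between weight and the fingers below 0.1 N), for 0.2 s.
At the end, for the whole second after the job is handed in: All upright, let go, at rest: supports within 12 mm of their marks' centres, ridges square to 0.2 rad; gauge within 12 mm of the cross; blank level on both supports, within 15 mm of the cross, aligned to 0.12 rad; weight on the blank, within 15 mm of its middle and of the gauge (seen from above) (all of step 3 and linear speed of each of support_dark, support_pale, gauge, blank_pale below 0.02 m/s and angular speed of each of support_dark, support_pale, gauge, blank_pale below 0.2 rad/s and contact force between each of support_dark, support_pale, gauge, blank_pale and the fingers below 0.1 N); the robot touches nothing.
It fails at once if the red-brown blank is disturbed (moved more than 25 mm) (distance of blank_red from where it was at the start of the episode above 0.025 m).
It fails at once if the glue jar is disturbed (moved more than 25 mm or tipped) (distance of glue_jar from where it was at the start of the episode above 0.025 m or angle between glue_jar's own z axis and vertical above 0.3 rad).
It also fails if it takes over 122 s, if anything falls off the work surface, if the arm or the gripper's body presses on something with over 40 N, if the wrist force passes 120 N, or if a joint passes its speed limit or range.

## Working session

There is one attempt and no reset: what is moved stays moved. The work goes in short steps, Python scripts to look and compute and a tool call to move; the robot and the scene stay as the last step left them, time stands still between calls to the robot, and variables do not carry over. Pictures are saved under pics/ and viewed, and the job is handed in when it is done.

Besides the shell and the picture viewer there is one more tool, called after ">>>" as name(argument=value, ...), one argument or row to a line, values as JSON. drive_tool: Moves the arm, as the interface text tells. Its arguments: {"type":"object","properties":{"targets":{"type":"array"}},"required":["targets"]}

```bash
ls; mkdir -p pics
cat > h.py <<'E'
from cell import arm
import numpy as np, cv2
from scipy.spatial.transform import Rotation as R
E
python3 - <<'E'
from h import *
o=arm.get_obs(); print(o)
for n in("top","side"):
    print(n,arm.camera_model(n))
    im,d=arm.snapshot(n); cv2.imwrite(f"pics/{n}0.png",im); np.save(f"{n}0.npy",d)
print(arm.camera_model("wrist"))
E
```

```text
pics
{'time_s': 0.0, 'joints': array([ 1.17350770e+00,  4.94195523e-01,  1.34616405e+00,  1.36022422e-06,
        1.30248861e+00, -9.54860513e-02]), 'qvel': array([-0.00171952, -0.00242553,  0.00014663, -0.0007576 , -0.00062957,
       -0.00072565]), 'tau': array([-3.70415264e-04, -8.78805614e+01, -3.81885839e+01,  7.07214698e-02,
        5.26649470e-02, -1.35895684e-04]), 'eef_pos': array([185.70325034, 596.60894686, 404.11929094]), 'tool_rot': array([-4.72227482e-01, -3.10558690e+00,  1.91192143e-03]), 'contact_force': array([-0.38496592,  1.01746589, -0.32341362]), 'moment': array([-0.03588922, -0.03097192, -0.01377197]), 'opening': 0.9995492721423007}
top {'mtx': array([[389.06526439,   0.        , 320.57391476],
       [  0.        , 389.06526439, 199.31959326],
       [  0.        ,   0.        ,   1.        ]]), 'origin': array([ 386.77576121,  -36.39195918, 1236.65365971]), 'attitude': array([ 0.07886707, -0.08628364, -1.57091825])}
side {'mtx': array([[517.31411222,   0.        , 320.18197314],
       [  0.        , 517.31411222, 196.31938936],
       [  0.        ,   0.        ,   1.        ]]), 'origin': array([-167.18236244, -736.86664297,  926.82506908]), 'attitude': array([ 0.80068657, -0.32635328, -0.71592243])}
{'mtx': array([[319.36462053,   0.        , 323.04836479],
       [  0.        , 319.36462053, 198.77339315],
       [  0.        ,   0.        ,   1.        ]]), 'hand_eye': array([[ 8.62239552e-04,  9.55800907e-01,  2.94013406e-01,
         8.33843319e+01],
       [ 9.99999536e-01, -9.50228034e-04,  1.56420298e-04,
         7.10383206e-01],
       [ 4.28886443e-04,  2.94013135e-01, -9.55801283e-01,
         1.95352416e+01],
       [ 0.00000000e+00,  0.00000000e+00,  0.00000000e+00,
         1.00000000e+00]])}
```

View pics/top0.png

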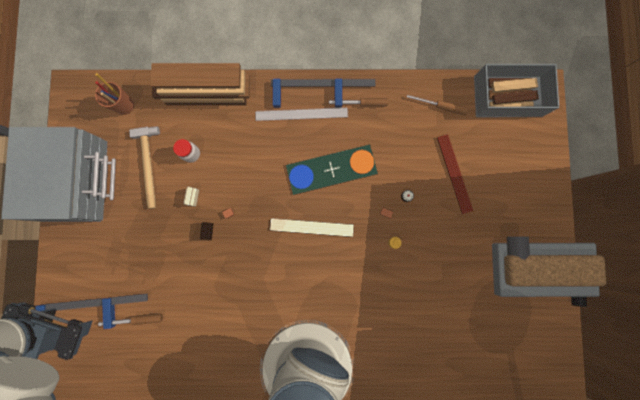

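View pics/side0.png

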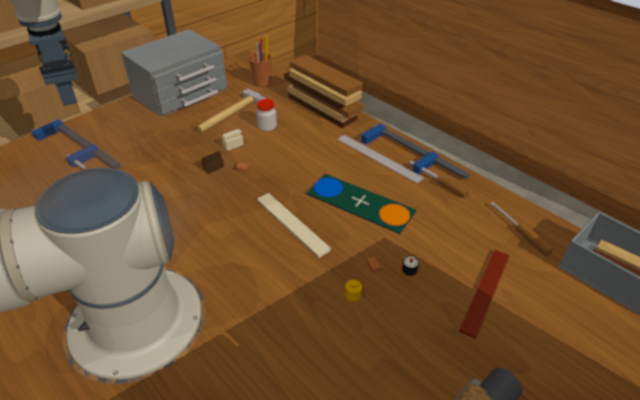

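```bash
cat >> h.py <<'E'
def cam(n,obs=None):
    m=arm.camera_model(n)
    if n=="wrist":
        o=obs or arm.get_obs()
        T=np.eye(4);T[:3,:3]=R.from_rotvec(o['tool_rot']).as_matrix();T[:3,3]=o['eef_pos']
        T=T@m['hand_eye']; return m['mtx'],T[:3,3],T[:3,:3]
    return m['mtx'],np.array(m['origin']),R.from_rotvec(m['attitude']).as_matrix()
def ray(c,uv,z):
    K,o,A=c; uv=np.atleast_2d(np.asarray(uv,float))
    p=np.c_[(uv-[K[0,2],K[1,2]])/[K[0,0],K[1,1]],np.ones(len(uv))]
    d=(p*[1,-1,-1])@A.T
    return o+d*((z-o[2])/d[:,2])[:,None]
def proj(c,X):
    K,o,A=c; p=(np.atleast_2d(X)-o)@A*[1,-1,-1]
    return p[:,:2]/p[:,2:]*[K[0,0],K[1,1]]+[K[0,2],K[1,2]]
def world(c,d):
    K,o,A=c; v,u=np.mgrid[:400,:640]
    p=np.dstack([(u-K[0,2])/K[0,0],-(v-K[1,2])/K[1,1],-np.ones(u.shape)])*d[...,None]
    return p@A.T+o
def blobs(mask,mina=20):
    cs,_=cv2.findContours(mask.astype(np.uint8),cv2.RETR_EXTERNAL,cv2.CHAIN_APPROX_NONE)
    return sorted([c for c in cs if cv2.contourArea(c)>=mina],key=cv2.contourArea,reverse=True)
E
python3 - <<'E'
from h import *
im=cv2.imread("pics/top0.png"); d=np.load("top0.npy")
c=cam("top"); W=world(c,d)
h=cv2.cvtColor(im,cv2.COLOR_BGR2HSV)
for n,(u,v) in dict(dark=(206,231),pale=(191,197),gauge=(407,195),weight=(396,243),blank=(311,228),cross=(331,170),blue=(301,177),orange=(362,161),jar=(184,150),red=(454,175),tbl=(240,300)).items():
    print(n,h[v,u],W[v,u].round(1),W[v-4:v+5,u-4:u+5,2].max().round(1))
cv2.imwrite("pics/topcrop.png",cv2.resize(im[120:270,160:480],None,fx=2.5,fy=2.5,interpolation=cv2.INTER_CUBIC))
E
```

```text
dark [ 7 94 49] [416.  308.6  41.1] 49.5
pale [ 20  65 197] [521.5 360.1  34.2] 48.4
gauge [  8  74 135] [ 526.5 -310.8   36.7] 40.0
weight [ 20 176 167] [ 378.3 -273.    38.5] 46.4
blank [ 27  46 225] [425.5 -12.   10.5] 16.0
cross [ 46  27 158] [610.7 -75.9   8.1] 13.5
blue [111 176 193] [588.1  20.    8.4] 16.6
orange [ 13 185 223] [ 638.7 -174.9   14.1] 15.9
jar [  2 187 202] [658.9 370.1  82.3] 88.8
red [  4 165 113] [ 593.1 -467.6   14. ] 17.5
tbl [ 13 139 125] [202.2 209.7  -5.1] 4.8
```

View pics/topcrop.png

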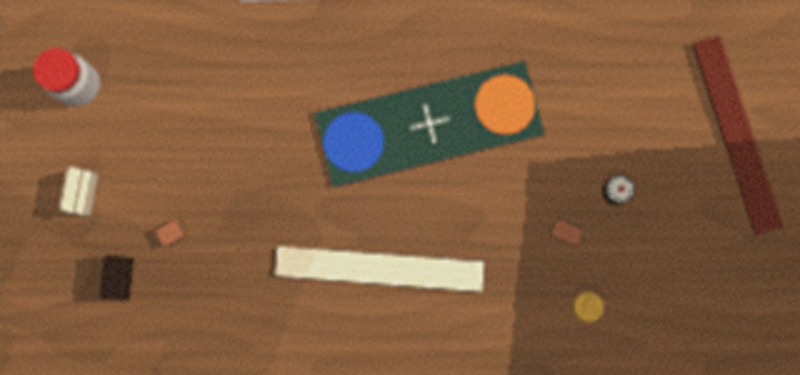

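```bash
cat > coarse.py <<'E'
from h import *
im=cv2.imread("pics/top0.png"); c=cam("top")
h=cv2.cvtColor(im,cv2.COLOR_BGR2HSV).astype(int); H,S,V=h[...,0],h[...,1],h[...,2]
def roi(m,x0,y0,x1,y1):
    r=np.zeros_like(m); r[y0:y1,x0:x1]=m[y0:y1,x0:x1]; return r
def rep(n,m,z):
    b=blobs(m)[0]; M=cv2.moments(b); ct=(M['m10']/M['m00'],M['m01']/M['m00'])
    r=cv2.minAreaRect(ray(c,b[:,0],z)[:,:2].astype(np.float32))
    print(n,np.round(ct,1),ray(c,ct,z)[0].round(1),'rect',np.round(r[0],1),np.round(r[1],1),round(r[2],1))
rep('blue',roi((H>100)&(H<125)&(S>120),270,130,390,220),10)
rep('orange',roi((H>5)&(H<20)&(V>190)&(S>150),330,130,390,190),10)
rep('board',roi(((H>50)&(H<95)&(S>40))|((H>100)&(H<125)&(S>120))|((H>5)&(H<20)&(V>190)&(S>150)),270,130,390,210),8)
rep('cross',roi((V>110)&(S<90),320,158,345,182),8)
rep('pale',roi((S<110)&(V>150),175,180,205,212),38)
rep('dark',roi((V<70),199,220,216,242),32)
rep('blank',roi((S<90)&(V>150),255,210,365,245),10)
rep('weight',roi((H>15)&(S>150)&(V>120),380,225,410,260),30)
rep('gaugeDial',roi((S<75)&(V>90),398,185,420,205),30)
rep('gaugeAll',roi((S<75)|(V<60),398,185,420,205),30)
E
python3 coarse.py
```

```text
blue [301.  176.3] [590.1  19.8  10. ] rect [591.2  20. ] [77.5 76.6] 0.0
orange [361.6 161.4] [ 638.3 -174.    10. ] rect [ 639.6 -173.8] [67.4 71.7] 89.4
board [322.5 171.4] [606.3 -48.6   8. ] rect [613.9 -76.5] [ 95.9 275.9] 13.9
cross [331.6 169.2] [613.3 -77.9   8. ] rect [613.9 -77.4] [37.4 38.8] 58.2
pale [191.  195.9] [524.3 358.9  38. ] rect [525.3 358.4] [40.3 57.4] 81.7
dark [206.  230.9] [416.5 311.3  32. ] rect [416.2 311.2] [36.9 49.2] 89.9
blank [311.9 226.9] [428.9 -15.   10. ] rect [428.3 -14.1] [261.9  40.5] 85.5
weight [395.3 242.4] [ 380.  -272.5   30. ] rect [ 379.8 -273.1] [34.2 33.7] 89.9
gaugeDial [407.9 195.1] [ 527.  -315.1   30. ] rect [ 527.3 -315.5] [31.3 31.6] 88.6
gaugeAll [407.1 195.5] [ 525.6 -312.5   30. ] rect [ 525.2 -313.1] [34.4 37.9] 55.5
```

```bash
cat >> h.py <<'E'
def go(x,y,z,yaw,grasp=False):
    """print shift (cm, in present tool axes) and turn (deg) from measured pose to tool-down pose; yaw=deg of tool x in world. grasp: x,y,z is grasp point"""
    o=arm.get_obs(); A=R.from_rotvec(o['tool_rot'])
    if grasp: z=z+172
    yw=np.radians(yaw); X=np.array([np.cos(yw),np.sin(yw),0]);Z=np.array([0,0,-1.]);
    B=R.from_matrix(np.c_[X,np.cross(Z,X),Z])
    s=A.inv().apply(np.array([x,y,z])-o['eef_pos'])/10
    t=np.degrees((A.inv()*B).as_rotvec())
    cur=np.degrees(np.arctan2(*A.as_matrix()[[1,0],0]))
    s2=B.inv().apply(np.array([x,y,z])-o['eef_pos'])/10
    print('t',round(o['time_s'],2),'pos',o['eef_pos'].round(1),'yaw',cur.round(1),'open',round(o['opening']*91.2,1),'F',o['contact_force'].round(1),'q6',o['joints'][5].round(2))
    print(' shift cm',s.round(2),'turn deg',t.round(1),'| shift after turn',s2.round(2))
E
python3 - <<'E'
from h import *
go(470,335,300,163)
E
```

```text
t 0.1 pos [185.7 596.6 404.2] yaw 162.7 open 91.4 F [-0.3  0.1  0.3] q6 -0.1
 shift cm [-34.92 -16.52  10.43] turn deg [-0.1 -0.  -0.3] | shift after turn [-34.83 -16.71  10.42]
```

>>> drive_tool(
  targets=[
    {"x": -5, "y": -2.4, "z": 1.5},
    {"x": -5, "y": -2.4, "z": 1.5},
    {"x": -5, "y": -2.4, "z": 1.5},
    {"x": -5, "y": -2.4, "z": 1.5},
    {"x": -5, "y": -2.4, "z": 1.5},
  ],
)

```text
schema error: expected keys x, y, z, rx, ry, rz, grip
```

>>> drive_tool(
  targets=[
    {"x": -5, "y": -2.3, "z": 1.5},
    {"x": -4.9, "y": -2.2, "z": 1.4},
    {"x": 0},
  ],
)

```text
schema error: expected keys x, y, z, rx, ry, rz, grip
```

```bash
cat > look.py <<'E'
from h import *
import sys,pickle
n=sys.argv[1]
o=arm.get_obs(); im,d=arm.snapshot("wrist"); cv2.imwrite(f"pics/{n}.png",im); pickle.dump((o,im,d),open(n+".pkl","wb"))
print(o['time_s'],o['eef_pos'].round(1),o['qvel'].round(3))
E
python3 look.py w1; python3 -c "
from h import *
go(470,335,300,163)"
```

```text
0.1 [185.7 596.6 404.2] [-0.001 -0.002 -0.002  0.001 -0.001 -0.   ]
t 0.15 pos [185.7 596.6 404.3] yaw 162.7 open 91.0 F [ 1.3 -0.6 -0.9] q6 -0.1
 shift cm [-34.92 -16.52  10.44] turn deg [-0.1 -0.  -0.3] | shift after turn [-34.84 -16.71  10.43]
```

View pics/w1.png

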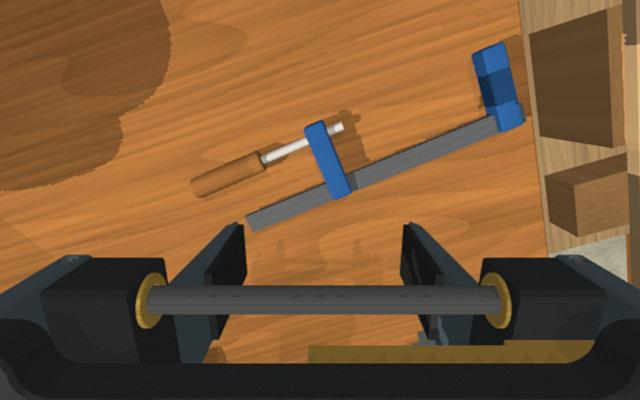

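>>> drive_tool(
  targets=[
    {"x": -5.2, "y": -2.1, "z": 1.4, "rx": 0, "ry": 0, "rz": 0, "grip": 9.1},
    {"x": -5.2, "y": -2.1, "z": 1.4, "rx": 0, "ry": 0, "rz": 0, "grip": 9.1},
    {"x": -5.2, "y": -2.1, "z": 1.4, "rx": 0, "ry": 0, "rz": 0, "grip": 9.1},
    {"x": -5.2, "y": -2.1, "z": 1.4, "rx": 0, "ry": 0, "rz": 0, "grip": 9.1},
    {"x": -5.2, "y": -2.1, "z": 1.4, "rx": 0, "ry": 0, "rz": 0, "grip": 9.1},
  ],
)

```text
time_s: 0.78
eef_pos: [404.0, 417.9, 334.2]
tool_rot: [-0.472, -3.106, 0.0]
contact_force: [1.2, 0.2, 0.3]
opening: 0.996
```

>>> drive_tool(
  targets=[
    {"x": -5.2, "y": -2.1, "z": 1.4, "rx": 0, "ry": 0, "rz": 0, "grip": 9.1},
    {"x": -5.2, "y": -2.1, "z": 1.4, "rx": 0, "ry": 0, "rz": 0, "grip": 9.1},
    {"x": -4.6, "y": -2, "z": 0.6, "rx": 0, "ry": 0, "rz": 0, "grip": 9.1},
    {"x": 0, "y": 0, "z": 0, "rx": 0, "ry": 0, "rz": 0, "grip": 9.1},
  ],
)

```text
time_s: 1.27
eef_pos: [529.9, 313.0, 299.9]
tool_rot: [-0.478, -3.105, 0.001]
contact_force: [-0.1, 0.9, -0.7]
opening: 0.995
```

```bash
python3 look.py w1; python3 -c "
from h import *
go(527,317,300,163)"
```

```text
1.275 [529.9 313.  299.9] [ 0.059 -0.019  0.028  0.016  0.007  0.038]
t 1.32 pos [528.5 314.2 300.1] yaw 162.6 open 91.0 F [-0.8  0.4  0.2] q6 -0.83
 shift cm [0.23 0.22 0.01] turn deg [-0.  -0.  -0.4] | shift after turn [0.23 0.22 0.01]
```

View pics/w1.png

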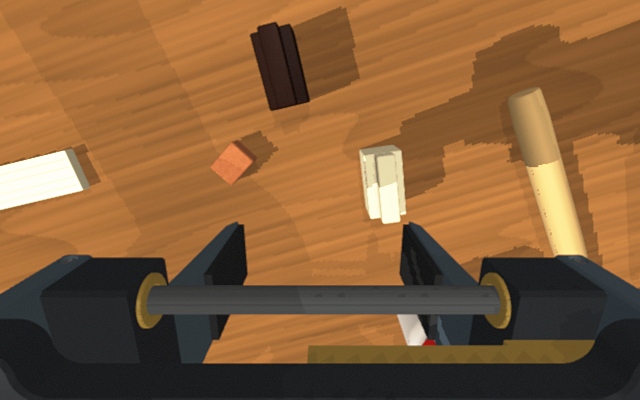

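Run:
```python
from h import *
im=cv2.imread("pics/w1.png")
a=cv2.resize(im[10:120,235:325],None,fx=4.5,fy=4.5,interpolation=cv2.INTER_NEAREST)
a=np.clip(a.astype(int)*2,0,255).astype(np.uint8)
b=cv2.resize(im[135:235,345:425],None,fx=4.5,fy=4.5,interpolation=cv2.INTER_NEAREST)
c=np.zeros((500,780,3),np.uint8); c[:a.shape[0],:a.shape[1]]=a; c[:b.shape[0],410:410+b.shape[1]]=b
cv2.imwrite("pics/w1z.png",c)
```

```text
(no output)
```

View pics/w1z.png

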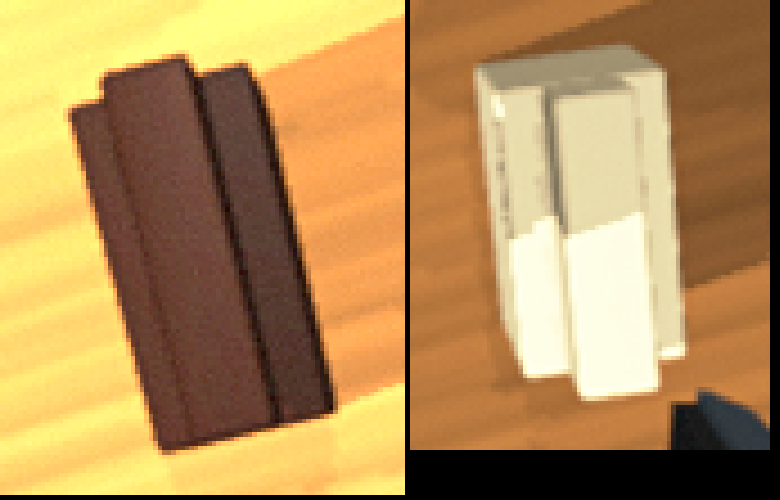

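```bash
python3 - <<'E'
from h import *
import pickle
o,im,d=pickle.load(open("w1.pkl","rb")); c=cam("wrist",o)
for n,q,off in (('dark',[(105,73),(187,55),(277,425),(188,438)],(235,10)),('pale',[(145,95),(222,88),(250,390),(168,400)],(345,135))):
    uv=np.array(q)/4.5+off-[.5,.5]; p=ray(c,uv,46)[:,:2]
    e=[np.linalg.norm(p[i]-p[i-1]).round(1) for i in range(4)]
    ax=(p[0]+p[1]-p[2]-p[3])/2; print(n,p.mean(0).round(1),'yaw',np.degrees(np.arctan2(ax[1],ax[0])).round(1),e)
E
python3 -c "
from h import *
go(416,311,60,171,True)"
```

```text
dark [419.6 315.3] yaw 174.5 [np.float64(52.3), np.float64(12.3), np.float64(53.0), np.float64(14.1)]
pale [527.2 366.4] yaw 170.6 [np.float64(53.9), np.float64(12.6), np.float64(53.5), np.float64(14.3)]
t 1.32 pos [528.5 314.2 300.1] yaw 162.6 open 91.0 F [-0.8  0.4  0.2] q6 -0.83
 shift cm [10.63 -3.68  6.82] turn deg [-0.  -0.  -8.4] | shift after turn [11.06 -2.08  6.81]
```

```bash
python3 -c "
from h import *
go(419.6,315,70,174.5,True)"
```

```text
t 1.32 pos [528.5 314.2 300.1] yaw 162.6 open 91.0 F [-0.8  0.4  0.2] q6 -0.83
 shift cm [10.41 -3.19  5.82] turn deg [ -0.   -0.  -11.9] | shift after turn [10.85 -0.97  5.81]
```

>>> drive_tool(
  targets=[
    {"x": 5.2, "y": -1.6, "z": 0, "rx": 0, "ry": 0, "rz": 0, "grip": 9.1},
    {"x": 5.2, "y": -1.6, "z": 0, "rx": 0, "ry": 0, "rz": 0, "grip": 9.1},
    {"x": 0, "y": 0, "z": 3, "rx": 0, "ry": 0, "rz": -6, "grip": 9.1},
    {"x": 0, "y": 0, "z": 2.8, "rx": 0, "ry": 0, "rz": -6, "grip": 9.1},
    {"x": 0, "y": 0, "z": 0, "rx": 0, "ry": 0, "rz": 0, "grip": 9.1},
  ],
)

```text
time_s: 1.95
eef_pos: [417.5, 316.1, 241.7]
tool_rot: [-0.144, -3.135, 0.003]
contact_force: [-0.0, -0.2, -0.5]
opening: 0.998
```

```bash
python3 look.py w2;python3 -c "
from h import *
go(419.6,315,24,174.5,True)"
```

```text
1.95 [417.5 316.1 241.7] [-0.009 -0.034 -0.035 -0.001  0.039  0.061]
t 2.0 pos [418.1 316.2 242.7] yaw 174.6 open 90.8 F [ 0.9 -0.  -0. ] q6 -0.94
 shift cm [-0.16 -0.1   4.67] turn deg [-0.  -0.1  0.1] | shift after turn [-0.16 -0.11  4.67]
```

View pics/w2.png

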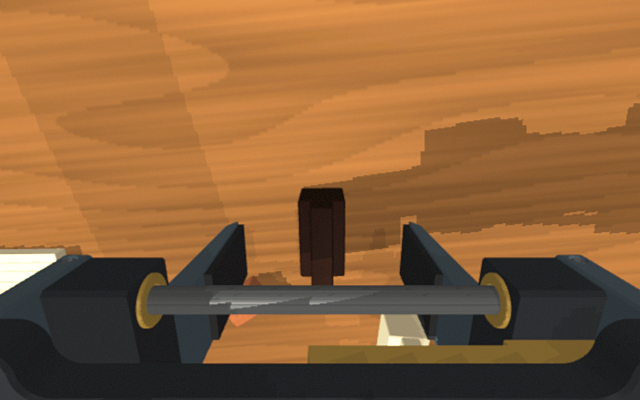

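>>> drive_tool(
  targets=[
    {"x": 0, "y": -0.1, "z": 2.4, "rx": 0, "ry": 0, "rz": 0, "grip": 9.1},
    {"x": 0, "y": 0, "z": 2.3, "rx": 0, "ry": 0, "rz": 0, "grip": 9.1},
    {"x": 0, "y": 0, "z": 0, "rx": 0, "ry": 0, "rz": 0, "grip": 2.5},
    {"x": 0, "y": 0, "z": 0, "rx": 0, "ry": 0, "rz": 0, "grip": 2.5},
    {"x": 0, "y": 0, "z": 0, "rx": 0, "ry": 0, "rz": 0, "grip": 2.5},
  ],
)

```text
time_s: 2.62
eef_pos: [419.0, 315.1, 196.9]
tool_rot: [0.146, 3.137, 0.001]
contact_force: [0.2, -0.0, -0.3]
opening: 0.702
```

>>> drive_tool(
  targets=[
    {"x": 0, "y": 0, "z": 0, "rx": 0, "ry": 0, "rz": 0, "grip": 2.5},
    {"x": 0, "y": 0, "z": 0, "rx": 0, "ry": 0, "rz": 0, "grip": 2.5},
  ],
)

```text
time_s: 2.88
eef_pos: [418.8, 314.8, 196.0]
tool_rot: [0.145, 3.138, 0.0]
contact_force: [0.5, -0.7, 0.0]
opening: 0.482
```

```bash
python3 look.py w3;python3 -c "
from h import *
go(590,20,110,194,True)"
```

```text
2.875 [418.8 314.8 196. ] [-0.001  0.003  0.002 -0.002  0.001 -0.002]
t 2.92 pos [418.7 314.8 195.9] yaw 174.7 open 40.1 F [ 0.  -0.1  0.4] q6 -0.95
 shift cm [-19.78 -27.77  -8.61] turn deg [  0.    0.  -19.3] | shift after turn [ -9.49 -32.75  -8.61]
```

View pics/w3.png

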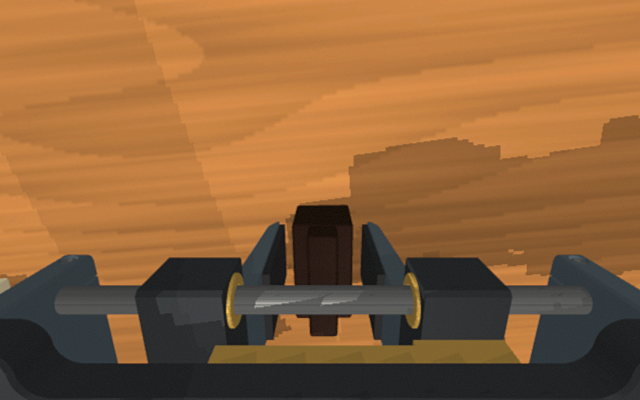

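>>> drive_tool(
  targets=[
    {"x": 0, "y": 0, "z": 0, "rx": 0, "ry": 0, "rz": 0, "grip": 2.5},
    {"x": 0, "y": 0, "z": 0, "rx": 0, "ry": 0, "rz": 0, "grip": 2.5},
    {"x": 0, "y": 0, "z": 0, "rx": 0, "ry": 0, "rz": 0, "grip": 2.5},
  ],
)

```text
time_s: 3.3
eef_pos: [418.7, 314.8, 195.7]
tool_rot: [0.145, 3.138, -0.0]
contact_force: [-0.9, -0.2, 2.9]
opening: 0.325
```

>>> drive_tool(
  targets=[
    {"x": 0, "y": 0, "z": -4.3, "rx": 0, "ry": 0, "rz": -9.6, "grip": 2.5},
    {"x": 0, "y": 0, "z": -4.3, "rx": 0, "ry": 0, "rz": -9.7, "grip": 2.5},
    {"x": 0, "y": 0, "z": 0, "rx": 0, "ry": 0, "rz": 0, "grip": 2.5},
  ],
)

```text
time_s: 3.68
eef_pos: [419.3, 315.2, 284.2]
tool_rot: [-0.385, 3.113, 0.003]
contact_force: [0.1, 0.4, -1.1]
opening: 0.326
```

```bash
python3 look.py w4;python3 -c "
from h import *
go(590,20,110,194,True)"
```

```text
3.675 [419.3 315.2 284.2] [ 0.001  0.058  0.043  0.002 -0.054  0.093]
t 3.73 pos [418.9 314.9 282.6] yaw -166.1 open 29.8 F [ 0.3  0.9 -1. ] q6 -1.28
 shift cm [ -9.5  -32.75   0.06] turn deg [ 0.   0.1 -0.1] | shift after turn [ -9.47 -32.76   0.06]
```

View pics/w4.png

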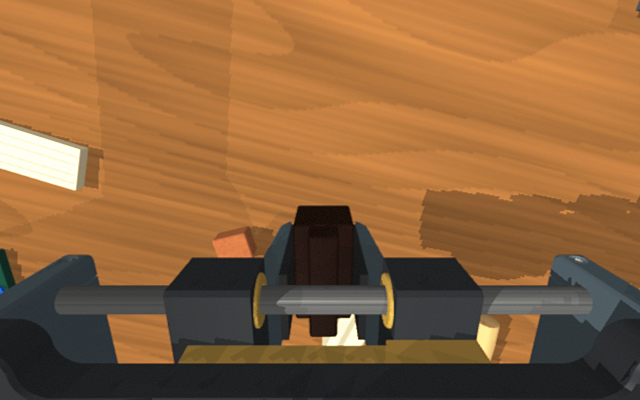

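```bash
cat > held.py <<'E'
from h import *
import sys
# pixel -> tool-frame point at tool-plane z
m=arm.camera_model("wrist"); T=m['hand_eye']; c=(m['mtx'],T[:3,3],T[:3,:3])
def tool(uv,z): return ray(c,uv,z)
E
python3 - <<'E'
from h import *
im=cv2.imread("pics/w4.png")
a=cv2.resize(im[195:345,270:380],None,fx=5,fy=4,interpolation=cv2.INTER_NEAREST)
cv2.imwrite("pics/w4z.png",np.clip(a.astype(int)*3,0,255).astype(np.uint8))
E
```

```text
(no output)
```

View pics/w4z.png

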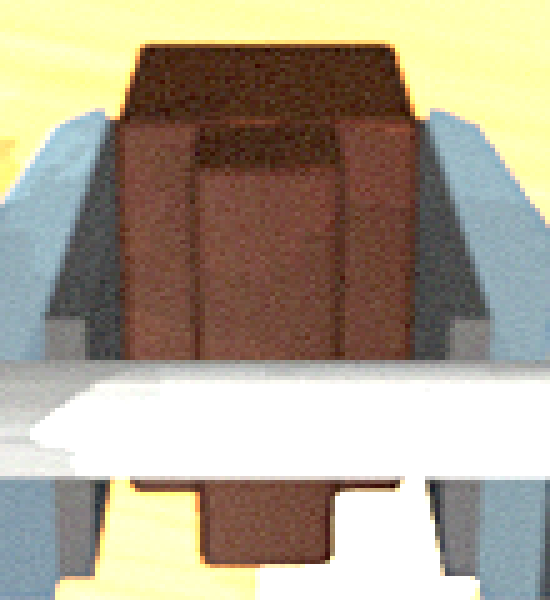

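Run:
```python
from held import *
print(tool([(324,237.5),(324,335)],150),tool([(324,224.5)],164),tool([(324,205.7)],196))
```

```text
[[ 24.96217147   0.92501883 150.        ]
 [-27.14596551   1.01565823 150.        ]] [[ 25.58463886   0.95589903 164.        ]] [[ 24.59375408   1.03068081 196.        ]]
```

```bash
python3 -c "
from h import *
go(692,-58,300,194)"
```

```text
t 3.73 pos [418.9 314.9 282.6] yaw -166.1 open 29.8 F [ 0.3  0.9 -1. ] q6 -1.28
 shift cm [-17.53 -42.77  -1.73] turn deg [ 0.   0.1 -0.1] | shift after turn [-17.48 -42.79  -1.74]
```

>>> drive_tool(
  targets=[
    {"x": -2.2, "y": -5.4, "z": -0.2, "rx": 0, "ry": 0, "rz": 0, "grip": 2.5},
    {"x": -2.2, "y": -5.4, "z": -0.2, "rx": 0, "ry": 0, "rz": 0, "grip": 2.5},
    {"x": -2.2, "y": -5.4, "z": -0.2, "rx": 0, "ry": 0, "rz": 0, "grip": 2.5},
    {"x": -2.2, "y": -5.4, "z": -0.2, "rx": 0, "ry": 0, "rz": 0, "grip": 2.5},
    {"x": -2.2, "y": -5.4, "z": -0.2, "rx": 0, "ry": 0, "rz": 0, "grip": 2.5},
  ],
)

```text
time_s: 4.35
eef_pos: [591.4, 77.7, 290.1]
tool_rot: [0.379, -3.116, -0.0]
contact_force: [1.5, 0.8, -0.2]
opening: 0.33
```

>>> drive_tool(
  targets=[
    {"x": -2.2, "y": -5.4, "z": -0.2, "rx": 0, "ry": 0, "rz": 0, "grip": 2.5},
    {"x": -2.2, "y": -5.4, "z": -0.2, "rx": 0, "ry": 0, "rz": 0, "grip": 2.5},
    {"x": -2.2, "y": -5.0, "z": -0.2, "rx": 0, "ry": 0, "rz": 0, "grip": 2.5},
    {"x": 0, "y": 0, "z": 0, "rx": 0, "ry": 0, "rz": 0, "grip": 2.5},
    {"x": 0, "y": 0, "z": 0, "rx": 0, "ry": 0, "rz": 0, "grip": 2.5},
  ],
)

```text
time_s: 4.97
eef_pos: [692.5, -57.6, 295.8]
tool_rot: [0.38, -3.116, -0.002]
contact_force: [0.3, 0.2, -2.1]
opening: 0.324
```

```bash
python3 look.py w5;python3 -c "
from h import *
go(692,-58,300,194)"
```

```text
4.975 [692.5 -57.6 295.8] [ 0.02  -0.018  0.012 -0.001  0.001 -0.007]
t 5.03 pos [692.3 -57.1 296.3] yaw -166.0 open 29.9 F [ 0.1 -0.4 -0.7] q6 -1.98
 shift cm [ 0.05 -0.08 -0.37] turn deg [ 0.1 -0.1 -0. ] | shift after turn [ 0.05 -0.08 -0.37]
```

View pics/w5.png

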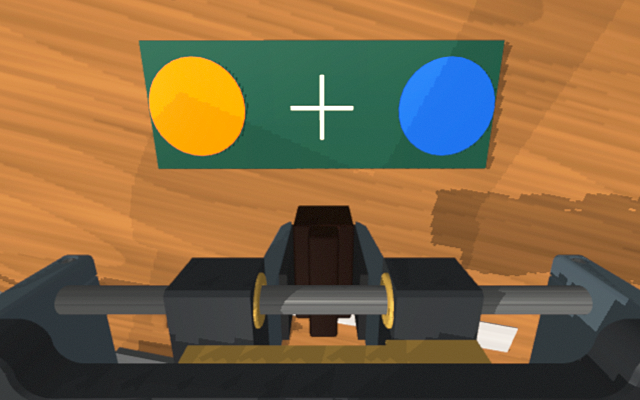

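```bash
cat > marks.py <<'E'
from h import *
import pickle,sys
def board(n):
    o,im,d=pickle.load(open(n+".pkl","rb")); c=cam("wrist",o)
    h=cv2.cvtColor(im,cv2.COLOR_BGR2HSV).astype(int);H,S,V=h[...,0],h[...,1],h[...,2]
    def cen(m,z):
        b=blobs(m)[0]; p=ray(c,b[:,0],z)[:,:2].astype(np.float32); e=cv2.fitEllipse(p); return np.array(e[0]),e[1]
    lim=np.zeros(H.shape,bool); lim[:185]=1
    bl=cen((H>100)&(H<120)&(S>150)&lim,10); og=cen((H>8)&(H<25)&(S>200)&(V>200)&lim,10)
    cr=blobs((S<80)&(V>150)&lim)[0]; q=cv2.minAreaRect(cr)[0]; cr=ray(c,q,8)[0,:2]
    v=bl[0]-og[0]
    print('blue',bl,'orange',og,'cross',cr,'mid',(bl[0]+og[0])/2,'dist',np.linalg.norm(v),'yaw',np.degrees(np.arctan2(v[1],v[0]))-90)
if __name__=="__main__": board(sys.argv[1])
E
python3 marks.py w5
python3 - <<'E'
from h import *
import pickle
o,im,d=pickle.load(open("w5.pkl","rb")); c=cam("wrist",o)
print(cv2.cvtColor(im,cv2.COLOR_BGR2HSV)[[105,105,105,60,80],[198,447,321,300,322]])
E
```

```text
blue (array([592.29949951,  20.11181831]), (75.99940490722656, 76.40579223632812)) orange (array([ 640.70318604, -173.91389465]), (75.03152465820312, 75.35248565673828)) cross [615.89032977 -77.30847817] mid [616.50134277 -76.90103817] dist 199.9722334760014 yaw 14.007684973474497
[[ 20 255 254]
 [108 219 240]
 [  0   0 255]
 [ 77 138 113]
 [  0   0 255]]
```

```bash
python3 -c "
from h import *
go(591,20,207,194)"
```

```text
t 5.03 pos [692.3 -57.1 296.3] yaw -166.0 open 29.9 F [ 0.1 -0.4 -0.7] q6 -1.98
 shift cm [7.95 9.92 8.96] turn deg [ 0.1 -0.1 -0. ] | shift after turn [7.96 9.93 8.93]
```

>>> drive_tool(
  targets=[
    {"x": 4, "y": 5, "z": 0, "rx": 0, "ry": 0, "rz": 0, "grip": 2.5},
    {"x": 4, "y": 4.9, "z": 0, "rx": 0, "ry": 0, "rz": 0, "grip": 2.5},
    {"x": 0, "y": 0, "z": 3.4, "rx": 0, "ry": 0, "rz": 0, "grip": 2.5},
    {"x": 0, "y": 0, "z": 3.4, "rx": 0, "ry": 0, "rz": 0, "grip": 2.5},
    {"x": 0, "y": 0, "z": 0, "rx": 0, "ry": 0, "rz": 0, "grip": 2.5},
  ],
)

```text
time_s: 5.65
eef_pos: [591.8, 18.6, 227.9]
tool_rot: [0.384, -3.113, -0.002]
contact_force: [0.6, -0.2, -0.1]
opening: 0.327
```

```bash
python3 -c "
from h import *
go(591,20,207,194)"
```

```text
t 5.65 pos [591.8  18.6 227.9] yaw -165.9 open 29.8 F [ 0.6 -0.2 -0.1] q6 -1.89
 shift cm [0.03 0.16 2.09] turn deg [ 0.1 -0.3  0.1] | shift after turn [0.04 0.16 2.09]
```

>>> drive_tool(
  targets=[
    {"x": 0, "y": 0.1, "z": 1, "rx": 0, "ry": 0, "rz": 0, "grip": 2.5},
    {"x": 0, "y": 0, "z": 0.9, "rx": 0, "ry": 0, "rz": 0, "grip": 2.5},
    {"x": 0, "y": 0, "z": 0, "rx": 0, "ry": 0, "rz": 0, "grip": 2.5},
    {"x": 0, "y": 0, "z": 0, "rx": 0, "ry": 0, "rz": 0, "grip": 2.5},
  ],
)

```text
time_s: 6.15
eef_pos: [593.2, 18.3, 211.1]
tool_rot: [-0.383, 3.118, -0.0]
contact_force: [0.3, 1.0, -0.8]
opening: 0.328
```

```bash
python3 -c "
from h import *
go(591,20,206,194)"
```

```text
t 6.15 pos [593.2  18.3 211.1] yaw -166.0 open 30.0 F [ 0.3  1.  -0.8] q6 -1.88
 shift cm [0.18 0.21 0.51] turn deg [-0.  0.  0.] | shift after turn [0.17 0.21 0.51]
```

>>> drive_tool(
  targets=[
    {"x": 0.2, "y": 0.2, "z": 0.3, "rx": 0, "ry": 0, "rz": 0, "grip": 2.5},
    {"x": 0, "y": 0, "z": 0.1, "rx": 0, "ry": 0, "rz": 0, "grip": 2.5},
    {"x": 0, "y": 0, "z": 0, "rx": 0, "ry": 0, "rz": 0, "grip": 2.5},
    {"x": 0, "y": 0, "z": 0, "rx": 0, "ry": 0, "rz": 0, "grip": 2.5},
  ],
)

```text
time_s: 6.65
eef_pos: [590.7, 19.8, 206.8]
tool_rot: [-0.383, 3.118, -0.0]
contact_force: [-0.1, 0.0, -1.4]
opening: 0.326
```

```bash
python3 -c "
from h import *
go(591,20,206,194)"
```

```text
t 6.65 pos [590.7  19.8 206.8] yaw -166.0 open 29.7 F [-0.1  0.  -1.4] q6 -1.88
 shift cm [-0.03  0.01  0.08] turn deg [-0.  0.  0.] | shift after turn [-0.03  0.01  0.08]
```

Good. Release (to 7 cm), then lift.

>>> drive_tool(
  targets=[
    {"x": 0, "y": 0, "z": 0.1, "rx": 0, "ry": 0, "rz": 0, "grip": 2.5},
    {"x": 0, "y": 0, "z": 0, "rx": 0, "ry": 0, "rz": 0, "grip": 6},
    {"x": 0, "y": 0, "z": 0, "rx": 0, "ry": 0, "rz": 0, "grip": 6},
    {"x": 0, "y": 0, "z": 0, "rx": 0, "ry": 0, "rz": 0, "grip": 6},
    {"x": 0, "y": 0, "z": -2, "rx": 0, "ry": 0, "rz": 0, "grip": 6},
  ],
)

```text
time_s: 7.28
eef_pos: [590.2, 19.9, 224.9]
tool_rot: [0.383, -3.116, -0.001]
contact_force: [0.3, 0.0, 0.0]
opening: 0.655
```

>>> drive_tool(
  targets=[
    {"x": 0, "y": 0, "z": -4, "rx": 0, "ry": 0, "rz": 0, "grip": 6},
    {"x": 0, "y": 0, "z": -4, "rx": 0, "ry": 0, "rz": 0, "grip": 6},
  ],
)

```text
time_s: 7.52
eef_pos: [590.5, 19.9, 306.7]
tool_rot: [0.383, -3.118, -0.0]
contact_force: [0.9, -0.3, -0.1]
opening: 0.659
```

```bash
python3 -c "
from h import *
go(527.2,365.5,60,170.6,True)"
```

```text
t 7.53 pos [590.5  19.9 306.7] yaw -166.0 open 60.1 F [ 0.9 -0.3 -0.1] q6 -1.88
 shift cm [-2.23 35.06  7.48] turn deg [ 0.  -0.  23.4] | shift after turn [11.89 33.06  7.47]
```

>>> drive_tool(
  targets=[
    {"x": 0, "y": 0, "z": -1, "rx": 0, "ry": 0, "rz": 7.8, "grip": 6},
    {"x": 0, "y": 0, "z": 0, "rx": 0, "ry": 0, "rz": 7.8, "grip": 6},
    {"x": 0, "y": 0, "z": 0, "rx": 0, "ry": 0, "rz": 7.8, "grip": 6},
    {"x": 2, "y": 5.5, "z": 0, "rx": 0, "ry": 0, "rz": 0, "grip": 6},
    {"x": 2, "y": 5.5, "z": 0, "rx": 0, "ry": 0, "rz": 0, "grip": 6},
  ],
)

```text
time_s: 8.15
eef_pos: [568.9, 135.8, 315.8]
tool_rot: [0.26, 3.131, 0.0]
contact_force: [1.0, 0.3, -0.0]
opening: 0.661
```

>>> drive_tool(
  targets=[
    {"x": 2, "y": 5.5, "z": 0, "rx": 0, "ry": 0, "rz": 0, "grip": 6},
    {"x": 2, "y": 5.5, "z": 0, "rx": 0, "ry": 0, "rz": 0, "grip": 6},
    {"x": 2, "y": 5.5, "z": 0, "rx": 0, "ry": 0, "rz": 0, "grip": 6},
    {"x": 2, "y": 5.5, "z": 2, "rx": 0, "ry": 0, "rz": 0, "grip": 6},
    {"x": 0, "y": 0, "z": 5, "rx": 0, "ry": 0, "rz": 0, "grip": 6},
  ],
)

```text
time_s: 8.78
eef_pos: [525.6, 369.2, 246.8]
tool_rot: [0.251, 3.127, 0.006]
contact_force: [0.5, -0.2, -0.7]
opening: 0.656
```

>>> drive_tool(
  targets=[
    {"x": 0, "y": 0, "z": 0, "rx": 0, "ry": 0, "rz": 0, "grip": 6},
    {"x": 0, "y": 0, "z": 0, "rx": 0, "ry": 0, "rz": 0, "grip": 6},
  ],
)

```text
time_s: 9.02
eef_pos: [526.7, 364.7, 247.1]
tool_rot: [0.258, 3.13, 0.001]
contact_force: [0.3, 0.1, 1.2]
opening: 0.656
```

```bash
python3 look.py w6; python3 -c "
from h import *
go(527.2,366,24,170.6,True)"
```

```text
9.025 [526.7 364.7 247.1] [-0.006 -0.021 -0.013  0.    -0.005  0.001]
t 9.07 pos [526.9 364.7 247.6] yaw 170.6 open 59.9 F [ 0.2 -0.   0.2] q6 -0.89
 shift cm [0.   0.13 5.16] turn deg [ 0.1  0.1 -0. ] | shift after turn [-0.01  0.14  5.16]
```

View pics/w6.png

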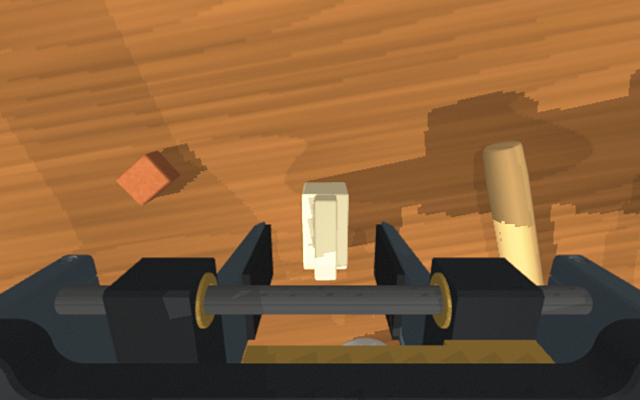

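Centred. Descend and grasp.

>>> drive_tool(
  targets=[
    {"x": 0, "y": 0.1, "z": 2.6, "rx": 0, "ry": 0, "rz": 0, "grip": 6},
    {"x": 0, "y": 0, "z": 2.4, "rx": 0, "ry": 0, "rz": 0, "grip": 6},
    {"x": 0, "y": 0, "z": 0, "rx": 0, "ry": 0, "rz": 0, "grip": 6},
    {"x": 0, "y": 0, "z": 0, "rx": 0, "ry": 0, "rz": 0, "grip": 2.5},
    {"x": 0, "y": 0, "z": 0, "rx": 0, "ry": 0, "rz": 0, "grip": 2.5},
  ],
)

```text
time_s: 9.7
eef_pos: [526.8, 366.1, 197.2]
tool_rot: [0.257, 3.129, 0.002]
contact_force: [0.3, 0.9, -0.4]
opening: 0.468
```

>>> drive_tool(
  targets=[
    {"x": 0, "y": 0, "z": 0, "rx": 0, "ry": 0, "rz": 0, "grip": 2.5},
    {"x": 0, "y": 0, "z": 0, "rx": 0, "ry": 0, "rz": 0, "grip": 2.5},
    {"x": 0, "y": 0, "z": 0, "rx": 0, "ry": 0, "rz": 0, "grip": 2.5},
  ],
)

```text
time_s: 10.07
eef_pos: [526.4, 366.1, 196.4]
tool_rot: [0.257, 3.13, 0.001]
contact_force: [0.1, -0.8, 8.1]
opening: 0.325
```

```bash
python3 -c "
from h import *
go(639.8,-174,110,194,True)"
```

```text
t 10.07 pos [526.4 366.1 196.4] yaw 170.6 open 29.7 F [ 0.1 -0.8  8.1] q6 -0.89
 shift cm [-20.   -51.44  -8.57] turn deg [  0.    0.  -23.4] | shift after turn [  2.06 -55.15  -8.56]
```

>>> drive_tool(
  targets=[
    {"x": 0, "y": 0, "z": -3, "rx": 0, "ry": 0, "rz": 0, "grip": 2.5},
    {"x": 0, "y": 0, "z": -3, "rx": 0, "ry": 0, "rz": -7.8, "grip": 2.5},
    {"x": 0, "y": 0, "z": -3, "rx": 0, "ry": 0, "rz": -7.8, "grip": 2.5},
    {"x": 0, "y": 0, "z": -1, "rx": 0, "ry": 0, "rz": -7.8, "grip": 2.5},
    {"x": 0, "y": 0, "z": 0, "rx": 0, "ry": 0, "rz": 0, "grip": 2.5},
  ],
)

```text
time_s: 10.7
eef_pos: [526.3, 366.1, 296.5]
tool_rot: [-0.382, 3.117, 0.001]
contact_force: [-0.1, 0.2, -1.7]
opening: 0.327
```

```bash
python3 look.py w7; python3 -c "
from h import *
go(639.8,-174,110,194,True)"
python3 - <<'E'
from h import *
im=cv2.imread("pics/w7.png")
a=cv2.resize(im[195:345,270:380],None,fx=5,fy=4,interpolation=cv2.INTER_NEAREST)
cv2.imwrite("pics/w7z.png",a)
E
```

```text
10.7 [526.3 366.1 296.5] [-0.001  0.022  0.018  0.001 -0.013  0.085]
t 10.75 pos [526.2 366.  295.7] yaw -166.2 open 29.7 F [ 0.5  0.4 -1.1] q6 -1.3
 shift cm [  1.88 -55.15   1.37] turn deg [ 0.   0.  -0.2] | shift after turn [  2.04 -55.14   1.37]
```

View pics/w7z.png

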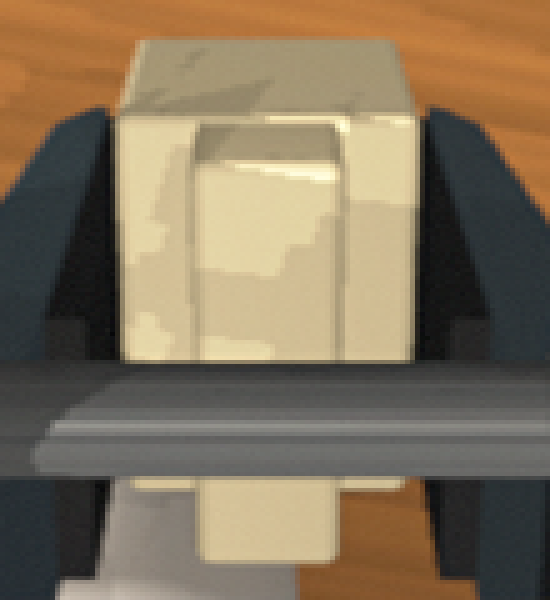

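>>> drive_tool(
  targets=[
    {"x": 0.2, "y": -5.5, "z": 0, "rx": 0, "ry": 0, "rz": 0, "grip": 2.5},
    {"x": 0.2, "y": -5.5, "z": 0, "rx": 0, "ry": 0, "rz": 0, "grip": 2.5},
    {"x": 0.2, "y": -5.5, "z": 0, "rx": 0, "ry": 0, "rz": 0, "grip": 2.5},
    {"x": 0.2, "y": -5.5, "z": 0, "rx": 0, "ry": 0, "rz": 0, "grip": 2.5},
    {"x": 0.2, "y": -5.5, "z": 0, "rx": 0, "ry": 0, "rz": 0, "grip": 2.5},
  ],
)

```text
time_s: 11.38
eef_pos: [583.1, 95.0, 294.8]
tool_rot: [0.377, -3.118, -0.0]
contact_force: [0.1, 0.1, -0.6]
opening: 0.327
```

>>> drive_tool(
  targets=[
    {"x": 0.2, "y": -5.5, "z": 0, "rx": 0, "ry": 0, "rz": 0, "grip": 2.5},
    {"x": 0.2, "y": -5.5, "z": 0, "rx": 0, "ry": 0, "rz": 0, "grip": 2.5},
    {"x": 0.2, "y": -5.5, "z": 0, "rx": 0, "ry": 0, "rz": 0, "grip": 2.5},
    {"x": 0.2, "y": -5.5, "z": 0, "rx": 0, "ry": 0, "rz": 0, "grip": 2.5},
    {"x": 0.2, "y": -5.6, "z": 0, "rx": 0, "ry": 0, "rz": 0, "grip": 2.5},
  ],
)

```text
time_s: 12.0
eef_pos: [640.2, -175.2, 294.7]
tool_rot: [0.377, -3.118, -0.001]
contact_force: [0.3, -0.9, -0.3]
opening: 0.331
```

>>> drive_tool(
  targets=[
    {"x": 0, "y": 0, "z": 2, "rx": 0, "ry": 0, "rz": 0, "grip": 2.5},
    {"x": 0, "y": 0, "z": 2, "rx": 0, "ry": 0, "rz": 0, "grip": 2.5},
    {"x": 0, "y": 0, "z": 2, "rx": 0, "ry": 0, "rz": 0, "grip": 2.5},
    {"x": 0, "y": 0, "z": 0, "rx": 0, "ry": 0, "rz": 0, "grip": 2.5},
    {"x": 0, "y": 0, "z": 0, "rx": 0, "ry": 0, "rz": 0, "grip": 2.5},
  ],
)

```text
time_s: 12.62
eef_pos: [640.3, -173.4, 236.0]
tool_rot: [0.381, -3.118, -0.0]
contact_force: [0.4, -0.6, -0.9]
opening: 0.326
```

```bash
python3 -c "
from h import *
go(639.8,-174,207,194)"
```

```text
t 12.62 pos [ 640.3 -173.4  236. ] yaw -166.1 open 29.7 F [ 0.4 -0.6 -0.9] q6 -2.17
 shift cm [ 0.07 -0.04  2.9 ] turn deg [ 0.  -0.  -0.1] | shift after turn [ 0.07 -0.04  2.9 ]
```

>>> drive_tool(
  targets=[
    {"x": 0, "y": 0, "z": 1.5, "rx": 0, "ry": 0, "rz": 0, "grip": 2.5},
    {"x": 0, "y": 0, "z": 1.2, "rx": 0, "ry": 0, "rz": 0, "grip": 2.5},
    {"x": 0, "y": 0, "z": 0, "rx": 0, "ry": 0, "rz": 0, "grip": 2.5},
    {"x": 0, "y": 0, "z": 0, "rx": 0, "ry": 0, "rz": 0, "grip": 2.5},
  ],
)

```text
time_s: 13.12
eef_pos: [640.2, -173.4, 208.7]
tool_rot: [0.383, -3.118, -0.0]
contact_force: [-0.3, -0.3, -0.9]
opening: 0.325
```

```bash
python3 -c "
from h import *
go(639.8,-174,206.5,194)"
```

```text
t 13.12 pos [ 640.2 -173.4  208.7] yaw -166.0 open 29.6 F [-0.3 -0.3 -0.9] q6 -2.17
 shift cm [ 0.06 -0.04  0.22] turn deg [ 0. -0.  0.] | shift after turn [ 0.06 -0.04  0.22]
```

>>> drive_tool(
  targets=[
    {"x": 0, "y": 0, "z": 0.2, "rx": 0, "ry": 0, "rz": 0, "grip": 2.5},
    {"x": 0, "y": 0, "z": 0, "rx": 0, "ry": 0, "rz": 0, "grip": 2.5},
    {"x": 0, "y": 0, "z": 0, "rx": 0, "ry": 0, "rz": 0, "grip": 6},
    {"x": 0, "y": 0, "z": 0, "rx": 0, "ry": 0, "rz": 0, "grip": 6},
    {"x": 0, "y": 0, "z": 0, "rx": 0, "ry": 0, "rz": 0, "grip": 6},
  ],
)

```text
time_s: 13.75
eef_pos: [640.3, -173.4, 206.8]
tool_rot: [-0.383, 3.118, -0.0]
contact_force: [-0.3, -0.6, -0.3]
opening: 0.623
```

>>> drive_tool(
  targets=[
    {"x": 0, "y": 0, "z": -2, "rx": 0, "ry": 0, "rz": 0, "grip": 6},
    {"x": 0, "y": 0, "z": -4, "rx": 0, "ry": 0, "rz": 0, "grip": 6},
    {"x": 0, "y": 0, "z": -4, "rx": 0, "ry": 0, "rz": 0, "grip": 6},
  ],
)

```text
time_s: 14.12
eef_pos: [640.2, -173.4, 309.2]
tool_rot: [-0.383, 3.118, -0.0]
contact_force: [0.8, -1.0, -0.3]
opening: 0.661
```

```bash
python3 -c "
from h import *
go(527+60*.97,-314+60*.242,300,194)"
```

```text
t 14.12 pos [ 640.2 -173.4  309.2] yaw -166.0 open 60.3 F [ 0.8 -1.  -0.3] q6 -2.17
 shift cm [  8.39 -10.9    0.92] turn deg [-0.  0.  0.] | shift after turn [  8.38 -10.9    0.92]
```

>>> drive_tool(
  targets=[
    {"x": 4.2, "y": -5.4, "z": 0.5, "rx": 0, "ry": 0, "rz": 0, "grip": 7},
    {"x": 4.2, "y": -5.5, "z": 0.4, "rx": 0, "ry": 0, "rz": 0, "grip": 7},
    {"x": 0, "y": 0, "z": 0, "rx": 0, "ry": 0, "rz": 0, "grip": 7},
    {"x": 0, "y": 0, "z": 0, "rx": 0, "ry": 0, "rz": 0, "grip": 7},
  ],
)

```text
time_s: 14.62
eef_pos: [590.3, -287.8, 299.6]
tool_rot: [-0.382, 3.117, -0.001]
contact_force: [-0.1, 0.9, 0.7]
opening: 0.767
```

```bash
python3 look.py w8
```

```text
14.625 [ 590.3 -287.8  299.6] [ 0.029  0.004  0.002  0.001 -0.004 -0.   ]
```

View pics/w8.png

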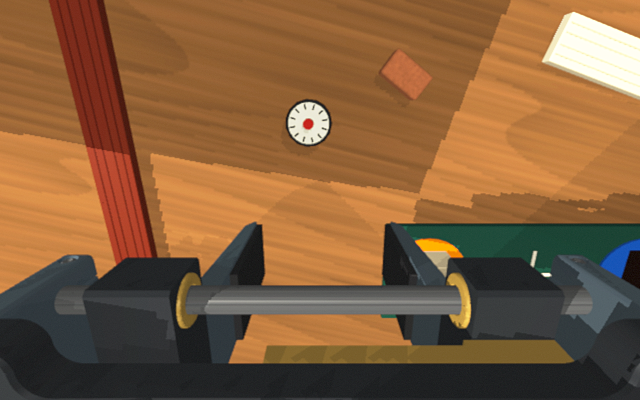

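Run:
```python
from h import *
import pickle
o,im,d=pickle.load(open("w8.pkl","rb")); c=cam("wrist",o)
h=cv2.cvtColor(im,cv2.COLOR_BGR2HSV).astype(int);H,S,V=h[...,0],h[...,1],h[...,2]
lim=np.zeros(H.shape,bool); lim[95:150,280:336]=1
def f(m,z):
    b=blobs(m&lim,5)[0]; e=cv2.fitEllipse(ray(c,b[:,0],z)[:,:2].astype(np.float32)); return e
print(f((S<70)&(V>100),30), f(((H<8)|(H>170))&(S>180),38))
p=f((S<70)&(V>100),30)[0]
go(p[0],p[1],60,194,True)
```

```text
((528.5164794921875, -314.6513366699219), (31.202383041381836, 31.350114822387695), 102.70414733886719) ((528.287841796875, -314.4493408203125), (5.923877716064453, 6.680570602416992), 78.07312774658203)
t 14.68 pos [ 590.6 -287.2  299.5] yaw -166.0 open 70.2 F [-0.2  0.8  0.3] q6 -2.36
 shift cm [ 6.69 -1.16  6.74] turn deg [-0.  0.  0.] | shift after turn [ 6.69 -1.17  6.75]
```

>>> drive_tool(
  targets=[
    {"x": 3.4, "y": -0.6, "z": 2, "rx": 0, "ry": 0, "rz": 0, "grip": 7},
    {"x": 3.3, "y": -0.6, "z": 2.4, "rx": 0, "ry": 0, "rz": 0, "grip": 7},
    {"x": 0, "y": 0, "z": 2.3, "rx": 0, "ry": 0, "rz": 0, "grip": 7},
    {"x": 0, "y": 0, "z": 0, "rx": 0, "ry": 0, "rz": 0, "grip": 7},
    {"x": 0, "y": 0, "z": 0, "rx": 0, "ry": 0, "rz": 0, "grip": 7},
  ],
)

```text
time_s: 15.3
eef_pos: [529.1, -315.0, 232.5]
tool_rot: [-0.385, 3.117, -0.001]
contact_force: [-0.2, 0.6, 0.3]
opening: 0.768
```

```bash
python3 -c "
from h import *
go(528.4,-314.6,24,194,True)"
```

```text
t 15.3 pos [ 529.1 -315.   232.5] yaw -165.9 open 70.1 F [-0.2  0.6  0.3] q6 -2.45
 shift cm [0.06 0.06 3.65] turn deg [-0.   0.   0.1] | shift after turn [0.06 0.06 3.65]
```

>>> drive_tool(
  targets=[
    {"x": 0, "y": 0, "z": 1.8, "rx": 0, "ry": 0, "rz": 0, "grip": 7},
    {"x": 0, "y": 0, "z": 1.8, "rx": 0, "ry": 0, "rz": 0, "grip": 7},
    {"x": 0, "y": 0, "z": 0, "rx": 0, "ry": 0, "rz": 0, "grip": 7},
    {"x": 0, "y": 0, "z": 0, "rx": 0, "ry": 0, "rz": 0, "grip": 3},
    {"x": 0, "y": 0, "z": 0, "rx": 0, "ry": 0, "rz": 0, "grip": 3},
  ],
)

```text
time_s: 15.92
eef_pos: [528.3, -315.7, 196.0]
tool_rot: [-0.383, 3.118, -0.001]
contact_force: [-0.1, -0.4, 0.0]
opening: 0.578
```

>>> drive_tool(
  targets=[
    {"x": 0, "y": 0, "z": 0, "rx": 0, "ry": 0, "rz": 0, "grip": 3},
    {"x": 0, "y": 0, "z": 0, "rx": 0, "ry": 0, "rz": 0, "grip": 3},
    {"x": 0, "y": 0, "z": 0, "rx": 0, "ry": 0, "rz": 0, "grip": 3},
  ],
)

```text
time_s: 16.3
eef_pos: [528.2, -315.6, 195.8]
tool_rot: [-0.383, 3.118, -0.0]
contact_force: [-0.5, 0.6, 4.8]
opening: 0.391
```

>>> drive_tool(
  targets=[
    {"x": 0, "y": 0, "z": -3, "rx": 0, "ry": 0, "rz": 0, "grip": 3},
    {"x": 0, "y": 0, "z": -4, "rx": 0, "ry": 0, "rz": 0, "grip": 3},
    {"x": 0, "y": 0, "z": -4, "rx": 0, "ry": 0, "rz": 0, "grip": 3},
    {"x": 0, "y": 0, "z": 0, "rx": 0, "ry": 0, "rz": 0, "grip": 3},
  ],
)

```text
time_s: 16.8
eef_pos: [528.8, -316.0, 308.4]
tool_rot: [-0.383, 3.114, -0.006]
contact_force: [0.1, 1.2, -1.5]
opening: 0.389
```

```bash
python3 look.py w9; python3 -c "
from h import *
go(615.5,-77.2,110,194,True)"
```

```text
16.8 [ 528.8 -316.   308.4] [-0.001  0.05   0.048 -0.    -0.044 -0.001]
t 16.85 pos [ 528.3 -315.7  306.5] yaw -166.0 open 35.6 F [ 0.1  0.8 -1.9] q6 -2.45
 shift cm [-14.23  21.03   2.43] turn deg [-0.1  0.1  0. ] | shift after turn [-14.23  21.03   2.45]
```

View pics/w9.png

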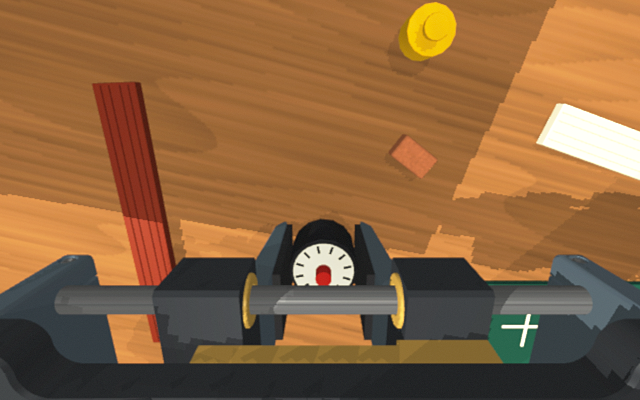

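Run:
```python
from held import *
import pickle
im=cv2.imread("pics/w9.png"); g=cv2.cvtColor(im,cv2.COLOR_BGR2GRAY)
print(g[215:260,323])
h=cv2.cvtColor(im,cv2.COLOR_BGR2HSV).astype(int);H,S,V=h[...,0],h[...,1],h[...,2]
r=(S<60)&(V>120); r[:235]=0;r[286:]=0;r[:,:285]=0;r[:,362:]=0
b=blobs(r)[0]; p=tool(b[:,0],166)[:,:2]
print('dial rows',b[:,0].min(0),b[:,0].max(0),p.min(0),p.max(0))
o,_,_=pickle.load(open("w9.pkl","rb")); c2=cam("wrist",o)
w=blobs((H>20)&(H<32)&(S>180)&(V>100))[0]; print(w[:,0].min(0),w[:,0].max(0))
q=ray(c2,[(434,24)],42); print('weight knob',q)
```

```text
[106 103 108  95  55  26  26  28  29  26  30  29  25  25  24  26  23  26
  25  27  28  20  26  23  32  38  32  36 112 222 235 230 229 229 230 230
 229 228 230 229 228 228 229 229 229]
dial rows [293 244] [353 285] [ -9.18246791 -15.05828267] [14.29968364 16.02259222]
[399   2] [455  60]
weight knob [[ 381.56814129 -274.57592756   42.        ]]
```

>>> drive_tool(
  targets=[
    {"x": -2.8, "y": 4.2, "z": 0, "rx": 0, "ry": 0, "rz": 0, "grip": 3},
    {"x": -2.8, "y": 4.2, "z": 0, "rx": 0, "ry": 0, "rz": 0, "grip": 3},
    {"x": -2.8, "y": 4.2, "z": 0, "rx": 0, "ry": 0, "rz": 0, "grip": 3},
    {"x": -2.8, "y": 4.2, "z": 0, "rx": 0, "ry": 0, "rz": 0, "grip": 3},
    {"x": -2.9, "y": 4.2, "z": 0, "rx": 0, "ry": 0, "rz": 0, "grip": 3},
  ],
)

```text
time_s: 17.48
eef_pos: [614.1, -76.0, 303.9]
tool_rot: [0.383, -3.116, -0.001]
contact_force: [1.0, -0.6, -0.0]
opening: 0.387
```

>>> drive_tool(
  targets=[
    {"x": 0, "y": 0, "z": 3, "rx": 0, "ry": 0, "rz": 0, "grip": 3},
    {"x": 0, "y": 0, "z": 3, "rx": 0, "ry": 0, "rz": 0, "grip": 3},
    {"x": 0, "y": 0, "z": 0, "rx": 0, "ry": 0, "rz": 0, "grip": 3},
    {"x": 0, "y": 0, "z": 0, "rx": 0, "ry": 0, "rz": 0, "grip": 3},
  ],
)

```text
time_s: 17.98
eef_pos: [614.2, -77.9, 245.7]
tool_rot: [0.383, -3.118, -0.0]
contact_force: [0.1, -0.4, -0.5]
opening: 0.391
```

```bash
python3 -c "
from h import *
go(614.7,-77.3,205,194)"
```

```text
t 17.98 pos [614.2 -77.9 245.7] yaw -166.0 open 35.6 F [ 0.1 -0.4 -0.5] q6 -2.04
 shift cm [-0.06  0.04  4.07] turn deg [ 0. -0. -0.] | shift after turn [-0.06  0.04  4.07]
```

>>> drive_tool(
  targets=[
    {"x": 0, "y": 0, "z": 2, "rx": 0, "ry": 0, "rz": 0, "grip": 3},
    {"x": 0, "y": 0, "z": 1.8, "rx": 0, "ry": 0, "rz": 0, "grip": 3},
    {"x": 0, "y": 0, "z": 0.2, "rx": 0, "ry": 0, "rz": 0, "grip": 3},
    {"x": 0, "y": 0, "z": 0, "rx": 0, "ry": 0, "rz": 0, "grip": 3},
    {"x": 0, "y": 0, "z": 0, "rx": 0, "ry": 0, "rz": 0, "grip": 3},
  ],
)

```text
time_s: 18.6
eef_pos: [614.4, -77.8, 206.2]
tool_rot: [-0.383, 3.117, -0.001]
contact_force: [-0.4, 0.8, -1.4]
opening: 0.388
```

```bash
python3 -c "
from h import *
go(614.7,-77.3,204.5,194)"
```

```text
t 18.6 pos [614.4 -77.8 206.2] yaw -166.0 open 35.4 F [-0.4  0.8 -1.4] q6 -2.04
 shift cm [-0.04  0.04  0.17] turn deg [-0.   0.1  0. ] | shift after turn [-0.04  0.04  0.17]
```

>>> drive_tool(
  targets=[
    {"x": 0, "y": 0, "z": 0.2, "rx": 0, "ry": 0, "rz": 0, "grip": 3},
    {"x": 0, "y": 0, "z": 0, "rx": 0, "ry": 0, "rz": 0, "grip": 3},
    {"x": 0, "y": 0, "z": 0, "rx": 0, "ry": 0, "rz": 0, "grip": 6},
    {"x": 0, "y": 0, "z": 0, "rx": 0, "ry": 0, "rz": 0, "grip": 6},
    {"x": 0, "y": 0, "z": 0, "rx": 0, "ry": 0, "rz": 0, "grip": 6},
  ],
)

```text
time_s: 19.23
eef_pos: [614.1, -77.7, 203.5]
tool_rot: [0.383, -3.118, 0.0]
contact_force: [-0.0, -0.1, -0.2]
opening: 0.652
```

>>> drive_tool(
  targets=[
    {"x": 0, "y": 0, "z": -2, "rx": 0, "ry": 0, "rz": 0, "grip": 6},
    {"x": 0, "y": 0, "z": -3, "rx": 0, "ry": 0, "rz": 0, "grip": 6},
    {"x": 0, "y": 0, "z": -4, "rx": 0, "ry": 0, "rz": 0, "grip": 6},
    {"x": -4, "y": 0, "z": -4, "rx": 0, "ry": 0, "rz": 0, "grip": 6},
    {"x": -4, "y": 0, "z": 0, "rx": 0, "ry": 0, "rz": 0, "grip": 6},
  ],
)

```text
time_s: 19.85
eef_pos: [693.3, -58.3, 337.7]
tool_rot: [-0.382, 3.113, -0.003]
contact_force: [0.1, -0.7, 0.1]
opening: 0.657
```

>>> drive_tool(
  targets=[
    {"x": 0, "y": 0, "z": 0, "rx": 0, "ry": 0, "rz": 0, "grip": 6},
    {"x": 0, "y": 0, "z": 0, "rx": 0, "ry": 0, "rz": 0, "grip": 6},
  ],
)

```text
time_s: 20.1
eef_pos: [691.2, -58.3, 332.9]
tool_rot: [0.383, -3.117, -0.0]
contact_force: [-0.4, -0.1, 0.5]
opening: 0.661
```

```bash
python3 look.py w10
python3 - <<'E'
from h import *
im,d=arm.snapshot("top"); cv2.imwrite("pics/top1.png",im)
E
```

```text
20.1 [691.2 -58.3 332.9] [-0.005 -0.009  0.013  0.001  0.    -0.001]
```

View pics/w10.png

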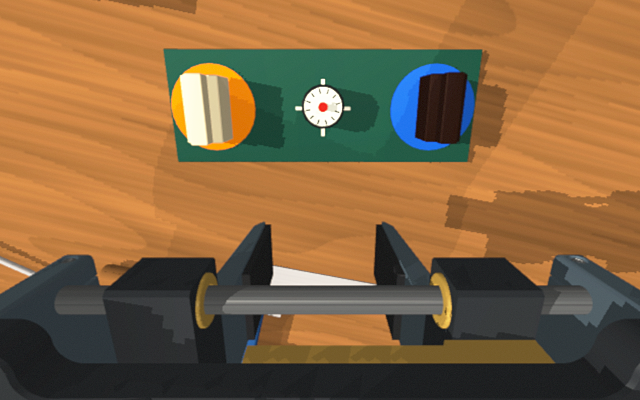

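Run:
```python
from h import *
im=cv2.imread("pics/w10.png")
a=cv2.resize(im[60:155,170:260],None,fx=4.3,fy=4.3,interpolation=cv2.INTER_NEAREST)
b=np.clip(cv2.resize(im[60:155,388:478],None,fx=4.3,fy=4.3,interpolation=cv2.INTER_NEAREST).astype(int)*2,0,255).astype(np.uint8)
cv2.imwrite("pics/w10z.png",np.hstack([a,b]))
```

```text
(no output)
```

View pics/w10z.png

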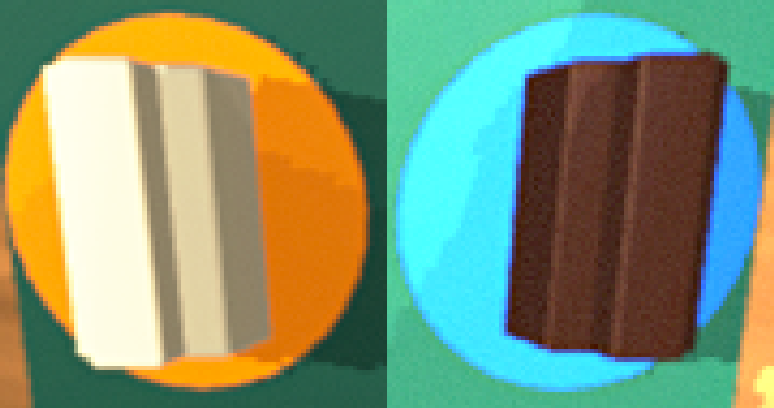

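Run:
```python
from h import *
import pickle
o,im,d=pickle.load(open("w10.pkl","rb")); c=cam("wrist",o)
def P(q,off,z): return ray(c,np.array(q)/4.3+off-[.5,.5],z)[:,:2]
ux=np.array([np.cos(np.radians(14)),np.sin(np.radians(14))]); uy=np.array([-ux[1],ux[0]])
def board(n,lim):
    h=cv2.cvtColor(im,cv2.COLOR_BGR2HSV).astype(int)
for n,off,mk,sg,base,ridge in (('pale',(170,60),(640.4,-174),1,[(250,80),(270,335)],[(130,58),(162,362)]),('dark',(388,60),(592,20),-1,[(527-387,75),(506-387,332)],[(640-387,57),(610-387,355)])):
    B=P(base,off,10)-mk; Q=P(ridge,off,56)-mk
    print(n,'base edge along',(B@uy).round(1),'across',(B@ux).round(1),'| ridge edge along',(Q@uy).round(1),'across',(Q@ux).round(1))
h=cv2.cvtColor(im,cv2.COLOR_BGR2HSV).astype(int);H,S,V=h[...,0],h[...,1],h[...,2]
m=((H<8)|(H>170))&(S>180); m[:90]=0;m[125:]=0;m[:,300:]&=True;m[:,:300]=0;m[:,345:]=0
b=blobs(m,4)[0]; print('pin',ray(c,b[:,0].mean(0),46))
```

```text
pale base edge along [15.4 15.3] across [-25.2  27. ] | ridge edge along [7.6 7.7] across [-25.9  27. ]
dark base edge along [-13.2 -13.1] across [-26.4  26.1] | ridge edge along [-6.8 -6.5] across [-26.2  25.5]
pin [[614.87385041 -77.27537164  46.        ]]
```

```bash
python3 -c "
from h import *
go(506,4,300,194)"
```

```text
t 20.2 pos [691.  -58.5 333.2] yaw -166.0 open 59.6 F [0.3 0.3 0.3] q6 -1.99
 shift cm [16.44 10.54  3.34] turn deg [ 0.  -0.1 -0. ] | shift after turn [16.44 10.54  3.32]
```

>>> drive_tool(
  targets=[
    {"x": 4.2, "y": 2.7, "z": 0, "rx": 0, "ry": 0, "rz": 0, "grip": 7},
    {"x": 4.1, "y": 2.6, "z": 0, "rx": 0, "ry": 0, "rz": 0, "grip": 7},
    {"x": 4.1, "y": 2.6, "z": 1.6, "rx": 0, "ry": 0, "rz": 0, "grip": 7},
    {"x": 4.1, "y": 2.6, "z": 1.7, "rx": 0, "ry": 0, "rz": 0, "grip": 7},
    {"x": 0, "y": 0, "z": 0, "rx": 0, "ry": 0, "rz": 0, "grip": 7},
  ],
)

```text
time_s: 20.82
eef_pos: [502.0, 4.4, 299.6]
tool_rot: [0.383, -3.113, -0.002]
contact_force: [0.8, 0.3, -0.8]
opening: 0.769
```

```bash
python3 look.py w11
python3 - <<'E'
from h import *
import pickle
o,im,d=pickle.load(open("w11.pkl","rb")); c=cam("wrist",o)
h=cv2.cvtColor(im,cv2.COLOR_BGR2HSV).astype(int);H,S,V=h[...,0],h[...,1],h[...,2]
m=(S<70)&(V>150);m[200:]=0
for b in blobs(m,200):
    r=cv2.minAreaRect(ray(c,b[:,0],10)[:,:2].astype(np.float32)); print(r,b[:,0].min(0),b[:,0].max(0))
E
```

```text
20.825 [502.    4.4 299.6] [-0.015  0.016 -0.13  -0.004  0.025 -0.01 ]
((430.3893127441406, -13.492095947265625), (259.0916748046875, 35.301910400390625), 85.60021209716797) [161  37] [474 182]
```

View pics/w11.png

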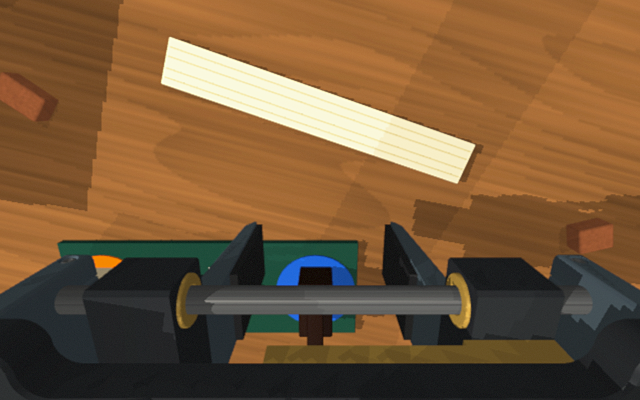

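>>> drive_tool(
  targets=[
    {"x": 0, "y": 0, "z": 0, "rx": 0, "ry": 0, "rz": 10, "grip": 7},
    {"x": 0, "y": 0, "z": 0, "rx": 0, "ry": 0, "rz": 10, "grip": 7},
    {"x": 0, "y": 0, "z": 0, "rx": 0, "ry": 0, "rz": 10, "grip": 7},
    {"x": 0, "y": 0, "z": 0, "rx": 0, "ry": 0, "rz": 10, "grip": 7},
    {"x": 0, "y": 0, "z": 0, "rx": 0, "ry": 0, "rz": 10, "grip": 7},
  ],
)

```text
time_s: 21.5
eef_pos: [507.2, 3.1, 301.0]
tool_rot: [0.979, 2.983, 0.0]
contact_force: [-0.2, -0.2, 0.4]
opening: 0.766
```

>>> drive_tool(
  targets=[
    {"x": 0, "y": 0, "z": 0, "rx": 0, "ry": 0, "rz": 10, "grip": 7},
    {"x": 0, "y": 0, "z": 0, "rx": 0, "ry": 0, "rz": 10, "grip": 7},
    {"x": 0, "y": 0, "z": 0, "rx": 0, "ry": 0, "rz": 10, "grip": 7},
    {"x": 0, "y": 0, "z": 0, "rx": 0, "ry": 0, "rz": 10, "grip": 7},
    {"x": 0, "y": 0, "z": 0, "rx": 0, "ry": 0, "rz": 10, "grip": 7},
  ],
)

```text
time_s: 22.12
eef_pos: [507.2, 3.1, 301.0]
tool_rot: [2.149, 2.29, 0.001]
contact_force: [-0.3, -0.7, 0.1]
opening: 0.767
```

```bash
python3 -c "
from h import *
go(430.3,-13.5,60,85.6,True)"
```

```text
t 22.12 pos [507.2   3.1 301. ] yaw 93.6 open 70.0 F [-0.3 -0.7  0.1] q6 -0.18
 shift cm [-1.16 -7.79  6.89] turn deg [0.1 0.  8. ] | shift after turn [-2.24 -7.54  6.9 ]
```

>>> drive_tool(
  targets=[
    {"x": 0, "y": 0, "z": 0, "rx": 0, "ry": 0, "rz": 8, "grip": 7},
    {"x": -1.1, "y": -3.8, "z": 2, "rx": 0, "ry": 0, "rz": 0, "grip": 7},
    {"x": -1.1, "y": -3.7, "z": 2, "rx": 0, "ry": 0, "rz": 0, "grip": 7},
    {"x": 0, "y": 0, "z": 2.9, "rx": 0, "ry": 0, "rz": 0, "grip": 7},
    {"x": 0, "y": 0, "z": 0, "rx": 0, "ry": 0, "rz": 0, "grip": 7},
  ],
)

```text
time_s: 22.75
eef_pos: [430.3, -13.6, 230.8]
tool_rot: [-2.298, -2.141, 0.001]
contact_force: [0.4, 1.0, 0.6]
opening: 0.767
```

>>> drive_tool(
  targets=[
    {"x": 0, "y": 0, "z": 0, "rx": 0, "ry": 0, "rz": 0, "grip": 7},
    {"x": 0, "y": 0, "z": 0, "rx": 0, "ry": 0, "rz": 0, "grip": 7},
  ],
)

```text
time_s: 23.0
eef_pos: [430.7, -13.2, 232.4]
tool_rot: [2.296, 2.142, 0.002]
contact_force: [-0.2, -0.0, -0.6]
opening: 0.77
```

```bash
python3 look.py w12;python3 -c "
from h import *
go(430.3,-13.5,22,85.6,True)"
```

```text
23.0 [430.7 -13.2 232.4] [ 0.002 -0.002  0.009 -0.    -0.007 -0.   ]
t 23.05 pos [430.5 -13.2 232.3] yaw 86.0 open 69.8 F [-0.   0.8 -0.5] q6 -0.1
 shift cm [-0.03 -0.02  3.83] turn deg [0.1 0.  0.4] | shift after turn [-0.03 -0.02  3.83]
```

View pics/w12.png

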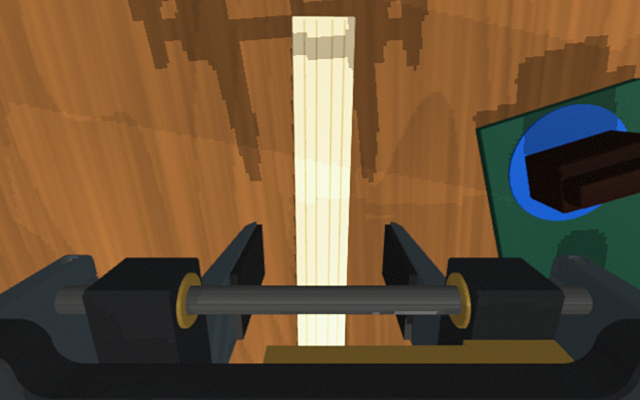

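Run:
```python
from h import *
import pickle
o,im,d=pickle.load(open("w12.pkl","rb")); c=cam("wrist",o)
h=cv2.cvtColor(im,cv2.COLOR_BGR2HSV).astype(int);H,S,V=h[...,0],h[...,1],h[...,2]
print([(r, S[r,324],V[r,324]) for r in range(10,22)])
p=ray(c,[(324,15.5)],10)[0]; print(p, p[:2]-o['eef_pos'][:2], np.linalg.norm(p[:2]-o['eef_pos'][:2]))
```

```text
[(10, np.int64(169), np.int64(104)), (11, np.int64(174), np.int64(104)), (12, np.int64(167), np.int64(107)), (13, np.int64(173), np.int64(106)), (14, np.int64(185), np.int64(99)), (15, np.int64(154), np.int64(103)), (16, np.int64(75), np.int64(181)), (17, np.int64(58), np.int64(247)), (18, np.int64(47), np.int64(249)), (19, np.int64(46), np.int64(248)), (20, np.int64(48), np.int64(246)), (21, np.int64(49), np.int64(247))]
[440.98918356 116.43528202  10.        ] [ 10.32226591 129.63208158] 130.04239980898564
```

>>> drive_tool(
  targets=[
    {"x": 0, "y": 0, "z": 2, "rx": 0, "ry": 0, "rz": 0, "grip": 7},
    {"x": 0, "y": 0, "z": 1.8, "rx": 0, "ry": 0, "rz": 0, "grip": 7},
    {"x": 0, "y": 0, "z": 0, "rx": 0, "ry": 0, "rz": 0, "grip": 7},
    {"x": 0, "y": 0, "z": 0, "rx": 0, "ry": 0, "rz": 0, "grip": 7},
  ],
)

```text
time_s: 23.55
eef_pos: [430.1, -13.1, 194.2]
tool_rot: [2.297, 2.143, 0.001]
contact_force: [-0.0, 0.7, 0.4]
opening: 0.764
```

>>> drive_tool(
  targets=[
    {"x": 0, "y": 0, "z": 0, "rx": 0, "ry": 0, "rz": 0, "grip": 3},
    {"x": 0, "y": 0, "z": 0, "rx": 0, "ry": 0, "rz": 0, "grip": 3},
    {"x": 0, "y": 0, "z": 0, "rx": 0, "ry": 0, "rz": 0, "grip": 3},
    {"x": 0, "y": 0, "z": 0, "rx": 0, "ry": 0, "rz": 0, "grip": 3},
    {"x": 0, "y": 0, "z": 0, "rx": 0, "ry": 0, "rz": 0, "grip": 3},
  ],
)

```text
time_s: 24.18
eef_pos: [429.9, -13.1, 193.7]
tool_rot: [2.297, 2.143, 0.0]
contact_force: [0.3, 0.6, 6.9]
opening: 0.395
```

>>> drive_tool(
  targets=[
    {"x": 0, "y": 0, "z": -2, "rx": 0, "ry": 0, "rz": 0, "grip": 3},
    {"x": 0, "y": 0, "z": -3, "rx": 0, "ry": 0, "rz": 0, "grip": 3},
    {"x": 0, "y": 0, "z": -3, "rx": 0, "ry": 0, "rz": 0, "grip": 3},
    {"x": 0, "y": 0, "z": -3, "rx": 0, "ry": 0, "rz": 0, "grip": 3},
    {"x": 0, "y": 0, "z": 0, "rx": 0, "ry": 0, "rz": 0, "grip": 3},
  ],
)

```text
time_s: 24.8
eef_pos: [430.3, -13.2, 305.1]
tool_rot: [2.295, 2.141, 0.003]
contact_force: [-0.1, 0.6, -1.3]
opening: 0.391
```

```bash
python3 look.py w13;python3 -c "
from h import *
go(615.5,-77.3,300,104)"
```

```text
24.8 [430.3 -13.2 305.1] [-0.002  0.046  0.032 -0.    -0.049  0.001]
t 24.85 pos [430.  -13.1 304. ] yaw 86.0 open 35.4 F [-0.6 -0.1 -0.5] q6 -0.1
 shift cm [-5.11 18.96  0.43] turn deg [  0.1   0.  -18. ] | shift after turn [-10.72  16.45   0.4 ]
```

View pics/w13.png

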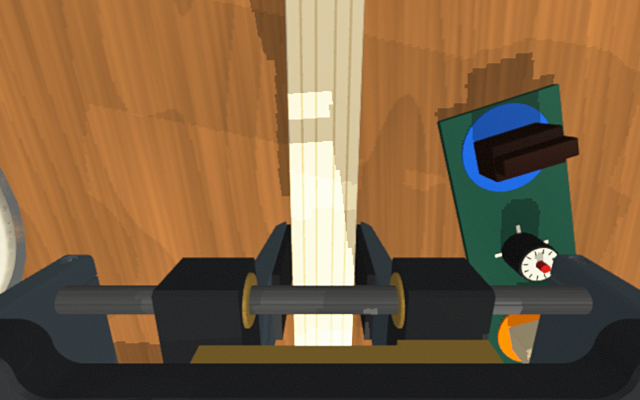

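>>> drive_tool(
  targets=[
    {"x": 0, "y": 0, "z": 0, "rx": 0, "ry": 0, "rz": -9, "grip": 3},
    {"x": 0, "y": 0, "z": 0, "rx": 0, "ry": 0, "rz": -9, "grip": 3},
    {"x": -3.6, "y": 5.5, "z": 0, "rx": 0, "ry": 0, "rz": 0, "grip": 3},
    {"x": -3.6, "y": 5.5, "z": 0, "rx": 0, "ry": 0, "rz": 0, "grip": 3},
    {"x": -3.5, "y": 5.4, "z": 0, "rx": 0, "ry": 0, "rz": 0, "grip": 3},
  ],
)

```text
time_s: 25.48
eef_pos: [608.6, -75.1, 302.0]
tool_rot: [-1.933, -2.474, 0.001]
contact_force: [0.4, 0.2, 0.1]
opening: 0.394
```

>>> drive_tool(
  targets=[
    {"x": 0, "y": 0, "z": 2, "rx": 0, "ry": 0, "rz": 0, "grip": 3},
    {"x": 0, "y": 0, "z": 0.7, "rx": 0, "ry": 0, "rz": 0, "grip": 3},
    {"x": 0, "y": 0, "z": 0, "rx": 0, "ry": 0, "rz": 0, "grip": 3},
    {"x": 0, "y": 0, "z": 0, "rx": 0, "ry": 0, "rz": 0, "grip": 3},
  ],
)

```text
time_s: 25.98
eef_pos: [606.8, -74.3, 277.0]
tool_rot: [1.934, 2.476, 0.0]
contact_force: [0.0, -0.3, -0.9]
opening: 0.394
```

```bash
python3 look.py w14;python3 -c "
from h import *
go(615.3,-77.3,251,104)"
```

```text
25.975 [606.8 -74.3 277. ] [ 0.    -0.007 -0.007 -0.001 -0.002 -0.001]
t 26.02 pos [606.9 -74.4 277.1] yaw 104.0 open 35.5 F [-0.2 -0.5  0.1] q6 -0.46
 shift cm [-0.49  0.75  2.61] turn deg [0. 0. 0.] | shift after turn [-0.49  0.75  2.61]
```

View pics/w14.png

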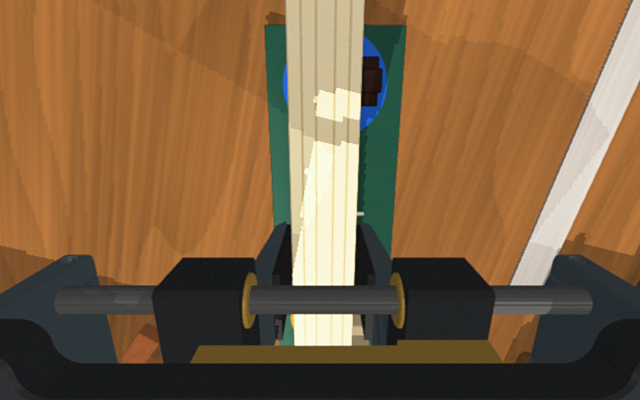

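>>> drive_tool(
  targets=[
    {"x": -0.5, "y": 0.8, "z": 0, "rx": 0, "ry": 0, "rz": 0, "grip": 3},
    {"x": 0, "y": 0, "z": 1, "rx": 0, "ry": 0, "rz": 0, "grip": 3},
    {"x": 0, "y": 0, "z": 1, "rx": 0, "ry": 0, "rz": 0, "grip": 3},
    {"x": 0, "y": 0, "z": 0, "rx": 0, "ry": 0, "rz": 0, "grip": 3},
    {"x": 0, "y": 0, "z": 0, "rx": 0, "ry": 0, "rz": 0, "grip": 3},
  ],
)

```text
time_s: 26.65
eef_pos: [616.0, -77.4, 256.5]
tool_rot: [-1.934, -2.476, 0.0]
contact_force: [-0.1, -0.2, 0.0]
opening: 0.394
```

```bash
python3 -c "
from h import *
go(615.3,-77.3,251,104)"
```

```text
t 26.65 pos [616.  -77.4 256.5] yaw 104.0 open 36.0 F [-0.1 -0.2  0. ] q6 -0.47
 shift cm [ 0.03 -0.07  0.55] turn deg [-0. -0.  0.] | shift after turn [ 0.03 -0.07  0.55]
```

>>> drive_tool(
  targets=[
    {"x": 0, "y": 0, "z": 0.3, "rx": 0, "ry": 0, "rz": 0, "grip": 3},
    {"x": 0, "y": 0, "z": 0.2, "rx": 0, "ry": 0, "rz": 0, "grip": 3},
    {"x": 0, "y": 0, "z": 0, "rx": 0, "ry": 0, "rz": 0, "grip": 3},
    {"x": 0, "y": 0, "z": 0, "rx": 0, "ry": 0, "rz": 0, "grip": 3},
  ],
)

```text
time_s: 27.15
eef_pos: [616.1, -77.4, 251.7]
tool_rot: [1.934, 2.476, 0.0]
contact_force: [-0.5, -0.3, -0.9]
opening: 0.39
```

```bash
python3 -c "
from h import *
go(615.3,-77.3,250,104)"
```

```text
t 27.15 pos [616.1 -77.4 251.7] yaw 104.0 open 35.6 F [-0.5 -0.3 -0.9] q6 -0.47
 shift cm [ 0.03 -0.07  0.17] turn deg [0. 0. 0.] | shift after turn [ 0.03 -0.07  0.17]
```

>>> drive_tool(
  targets=[
    {"x": 0, "y": 0, "z": 0.1, "rx": 0, "ry": 0, "rz": 0, "grip": 3},
    {"x": 0, "y": 0, "z": 0.1, "rx": 0, "ry": 0, "rz": 0, "grip": 3},
    {"x": 0, "y": 0, "z": 0, "rx": 0, "ry": 0, "rz": 0, "grip": 3},
  ],
)

```text
time_s: 27.52
eef_pos: [616.1, -77.4, 249.7]
tool_rot: [1.934, 2.476, 0.0]
contact_force: [-0.8, -0.2, 3.0]
opening: 0.391
```

Contact just felt (3 N). Release.

>>> drive_tool(
  targets=[
    {"x": 0, "y": 0, "z": 0, "rx": 0, "ry": 0, "rz": 0, "grip": 6},
    {"x": 0, "y": 0, "z": 0, "rx": 0, "ry": 0, "rz": 0, "grip": 6},
    {"x": 0, "y": 0, "z": 0, "rx": 0, "ry": 0, "rz": 0, "grip": 6},
    {"x": 0, "y": 0, "z": -2, "rx": 0, "ry": 0, "rz": 0, "grip": 6},
    {"x": 0, "y": 0, "z": -4, "rx": 0, "ry": 0, "rz": 0, "grip": 6},
  ],
)

```text
time_s: 28.15
eef_pos: [615.6, -77.4, 308.9]
tool_rot: [-1.932, -2.473, 0.002]
contact_force: [0.4, -0.4, 0.4]
opening: 0.655
```

>>> drive_tool(
  targets=[
    {"x": 0, "y": 0, "z": -4, "rx": 0, "ry": 0, "rz": 0, "grip": 6},
    {"x": 0, "y": 0, "z": 0, "rx": 0, "ry": 0, "rz": 0, "grip": 6},
  ],
)

```text
time_s: 28.4
eef_pos: [616.7, -77.6, 352.6]
tool_rot: [1.931, 2.472, 0.004]
contact_force: [-0.3, 0.1, 0.3]
opening: 0.659
```

```bash
python3 look.py w15
python3 - <<'E'
from h import *
im,d=arm.snapshot("side"); cv2.imwrite("pics/side2.png",cv2.resize(im[130:290,230:470],None,fx=3,fy=3,interpolation=cv2.INTER_CUBIC))
go(381.5,-274.5,110,165,True)
E
```

```text
28.4 [616.7 -77.6 352.6] [-0.     0.044  0.055 -0.001 -0.043 -0.001]
t 28.5 pos [615.9 -77.4 349.4] yaw 104.0 open 60.1 F [-0.2 -0.1  0.2] q6 -0.47
 shift cm [-13.45 -27.51   6.74] turn deg [  0.   0. -61.] | shift after turn [ 17.54 -25.11   6.74]
```

View pics/w15.png

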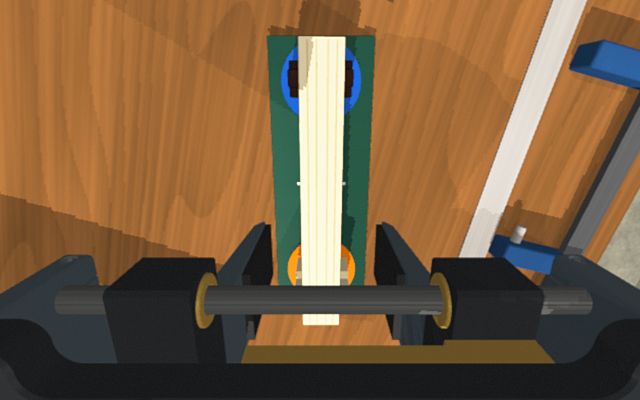

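View pics/side2.png

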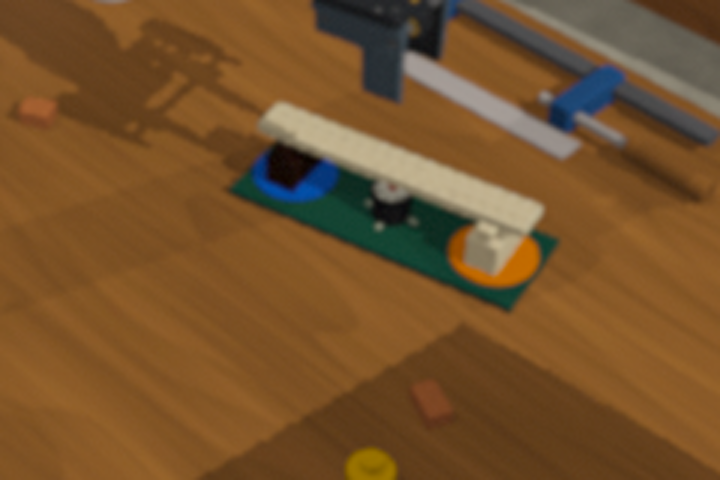

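Run:
```python
from h import *
import pickle
o,im,d=pickle.load(open("w15.pkl","rb")); c=cam("wrist",o)
p=ray(c,[(299,36.5),(343.5,36.5),(338.5,325),(303,325)],66)[:,:2]
print(p.mean(0), [np.linalg.norm(p[i]-p[i-1]).round(1) for i in range(4)])
a=p[0]+p[1]-p[2]-p[3]; print(np.degrees(np.arctan2(a[1],a[0])))
go(398,-342,300,104)
```

```text
[617.00947732 -78.04522256] [np.float64(260.1), np.float64(33.6), np.float64(260.3), np.float64(35.4)]
103.85781520566938
t 28.5 pos [615.9 -77.4 349.4] yaw 104.0 open 60.1 F [-0.2 -0.1  0.2] q6 -0.47
 shift cm [-20.4  -27.55   4.94] turn deg [0. 0. 0.] | shift after turn [-20.41 -27.54   4.94]
```

>>> drive_tool(
  targets=[
    {"x": -2.9, "y": -3.9, "z": 0.7, "rx": 0, "ry": 0, "rz": 0, "grip": 7},
    {"x": -2.9, "y": -3.9, "z": 0.7, "rx": 0, "ry": 0, "rz": 0, "grip": 7},
    {"x": -2.9, "y": -3.9, "z": 0.7, "rx": 0, "ry": 0, "rz": 0, "grip": 7},
    {"x": -2.9, "y": -3.9, "z": 0.7, "rx": 0, "ry": 0, "rz": 0, "grip": 7},
    {"x": -2.9, "y": -3.9, "z": 0.7, "rx": 0, "ry": 0, "rz": 0, "grip": 7},
  ],
)

```text
time_s: 29.12
eef_pos: [460.5, -266.1, 313.1]
tool_rot: [-1.933, -2.474, 0.0]
contact_force: [-0.3, 0.0, 0.7]
opening: 0.768
```

>>> drive_tool(
  targets=[
    {"x": -2.9, "y": -4, "z": 0.7, "rx": 0, "ry": 0, "rz": 0, "grip": 7},
    {"x": -2.9, "y": -4, "z": 0.7, "rx": 0, "ry": 0, "rz": 0, "grip": 7},
    {"x": 0, "y": 0, "z": 0, "rx": 0, "ry": 0, "rz": 0, "grip": 7},
    {"x": 0, "y": 0, "z": 0, "rx": 0, "ry": 0, "rz": 0, "grip": 7},
  ],
)

```text
time_s: 29.62
eef_pos: [398.2, -340.6, 299.8]
tool_rot: [-1.934, -2.474, -0.001]
contact_force: [0.4, 0.5, 0.4]
opening: 0.768
```

```bash
python3 look.py w16
python3 - <<'E'
from h import *
import pickle
o,im,d=pickle.load(open("w16.pkl","rb")); c=cam("wrist",o)
h=cv2.cvtColor(im,cv2.COLOR_BGR2HSV).astype(int);H,S,V=h[...,0],h[...,1],h[...,2]
w=blobs((H>18)&(H<34)&(S>170)&(V>90))[0]; print(w[:,0].min(0),w[:,0].max(0))
x0,y0=w[:,0].min(0)-5
cv2.imwrite("pics/w16z.png",cv2.resize(im[y0:y0+80,x0:x0+80],None,fx=6,fy=6,interpolation=cv2.INTER_NEAREST)); print(x0,y0)
E
```

```text
29.625 [ 398.2 -340.6  299.8] [ 0.024 -0.01  -0.005  0.     0.002  0.   ]
[301  96] [347 143]
296 91
```

View pics/w16.png

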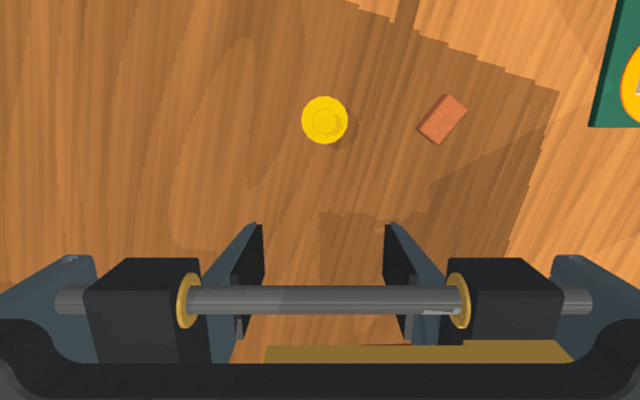

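View pics/w16z.png

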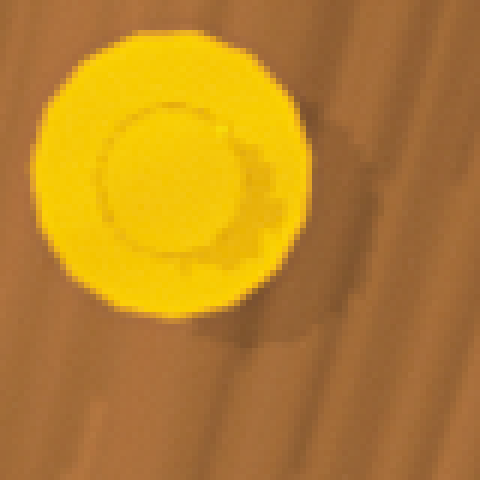

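Run:
```python
from h import *
import pickle
o,im,d=pickle.load(open("w16.pkl","rb")); c=cam("wrist",o)
a=ray(c,[(324,119.7)],30);b=ray(c,[(324.2,120.5)],42); print(a,b)
print(np.linalg.norm(ray(c,[(301,119.7)],30)-ray(c,[(347.7,119.7)],30)))
go(*a[0,:2],60,104,True)
```

```text
[[ 382.27844691 -271.94279952   30.        ]] [[ 382.37135274 -271.82988788   42.        ]]
35.588257759604524
t 29.68 pos [ 398.6 -340.3  300. ] yaw 104.0 open 70.1 F [0.1 0.8 0.3] q6 -1.07
 shift cm [7.02 0.08 6.81] turn deg [-0.  -0.1  0. ] | shift after turn [7.03 0.07 6.8 ]
```

>>> drive_tool(
  targets=[
    {"x": 3.5, "y": 0.1, "z": 2, "rx": 0, "ry": 0, "rz": 0, "grip": 7},
    {"x": 3.5, "y": 0, "z": 2, "rx": 0, "ry": 0, "rz": 0, "grip": 7},
    {"x": 0, "y": 0, "z": 2, "rx": 0, "ry": 0, "rz": 0, "grip": 7},
    {"x": 0, "y": 0, "z": 0, "rx": 0, "ry": 0, "rz": 0, "grip": 7},
    {"x": 0, "y": 0, "z": 0, "rx": 0, "ry": 0, "rz": 0, "grip": 7},
  ],
)

```text
time_s: 30.3
eef_pos: [383.0, -272.8, 241.0]
tool_rot: [1.933, 2.476, -0.0]
contact_force: [-0.2, -0.7, 0.2]
opening: 0.763
```

```bash
python3 -c "
from h import *
go(382.3,-271.9,24,104,True)"
```

```text
t 30.3 pos [ 383.  -272.8  241. ] yaw 104.1 open 69.6 F [-0.2 -0.7  0.2] q6 -0.99
 shift cm [ 0.1  -0.05  4.5 ] turn deg [0.  0.  0.1] | shift after turn [ 0.1  -0.04  4.5 ]
```

>>> drive_tool(
  targets=[
    {"x": 0.1, "y": 0, "z": 2.3, "rx": 0, "ry": 0, "rz": 0, "grip": 7},
    {"x": 0, "y": 0, "z": 2.2, "rx": 0, "ry": 0, "rz": 0, "grip": 7},
    {"x": 0, "y": 0, "z": 0, "rx": 0, "ry": 0, "rz": 0, "grip": 7},
    {"x": 0, "y": 0, "z": 0, "rx": 0, "ry": 0, "rz": 0, "grip": 3},
    {"x": 0, "y": 0, "z": 0, "rx": 0, "ry": 0, "rz": 0, "grip": 3},
  ],
)

```text
time_s: 30.92
eef_pos: [382.4, -272.1, 196.5]
tool_rot: [1.933, 2.474, -0.0]
contact_force: [0.8, -0.6, 0.2]
opening: 0.58
```

>>> drive_tool(
  targets=[
    {"x": 0, "y": 0, "z": 0, "rx": 0, "ry": 0, "rz": 0, "grip": 3},
    {"x": 0, "y": 0, "z": 0, "rx": 0, "ry": 0, "rz": 0, "grip": 3},
    {"x": 0, "y": 0, "z": 0, "rx": 0, "ry": 0, "rz": 0, "grip": 3},
    {"x": 0, "y": 0, "z": 0, "rx": 0, "ry": 0, "rz": 0, "grip": 3},
  ],
)

```text
time_s: 31.42
eef_pos: [382.2, -271.9, 195.9]
tool_rot: [1.934, 2.475, -0.0]
contact_force: [0.4, 1.3, 6.5]
opening: 0.378
```

>>> drive_tool(
  targets=[
    {"x": 0, "y": 0, "z": -3, "rx": 0, "ry": 0, "rz": 0, "grip": 3},
    {"x": 0, "y": 0, "z": -4, "rx": 0, "ry": 0, "rz": 0, "grip": 3},
    {"x": 0, "y": 0, "z": -5, "rx": 0, "ry": 0, "rz": 0, "grip": 3},
    {"x": 0, "y": 0, "z": -4, "rx": 0, "ry": 0, "rz": 0, "grip": 3},
    {"x": 0, "y": 0, "z": 0, "rx": 0, "ry": 0, "rz": 0, "grip": 3},
  ],
)

```text
time_s: 32.05
eef_pos: [382.5, -272.1, 358.0]
tool_rot: [1.931, 2.472, -0.001]
contact_force: [-0.8, -0.0, -2.3]
opening: 0.374
```

```bash
python3 look.py w17; python3 -c "
from h import *
go(616,-77.6,350,104)
im=cv2.imread('pics/w17.png'); cv2.imwrite('pics/w17z.png',cv2.resize(im[195:345,260:390],None,fx=4,fy=4,interpolation=cv2.INTER_NEAREST))"
```

```text
32.05 [ 382.5 -272.1  358. ] [-0.001  0.056  0.053 -0.001 -0.058  0.001]
t 32.1 pos [ 382.2 -271.8  356.3] yaw 104.0 open 34.5 F [ 0.9 -0.7 -2.3] q6 -0.99
 shift cm [13.19 27.39  0.64] turn deg [0.1 0.1 0. ] | shift after turn [13.19 27.39  0.63]
```

View pics/w17z.png

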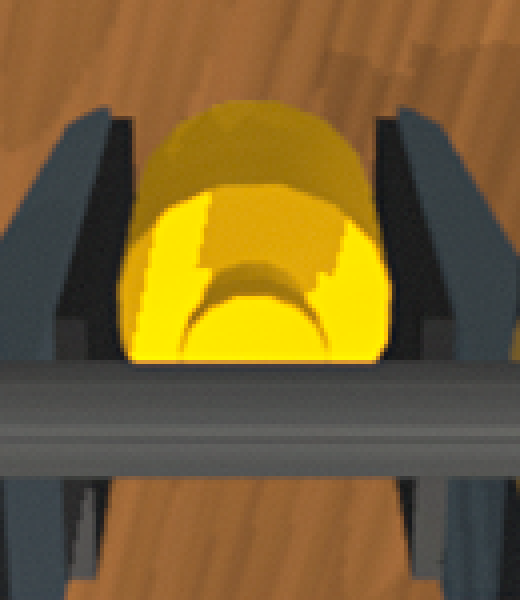

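Run:
```python
from held import *
print(tool([(323.5,240.8)],166), tool([(323.5,195+294/4-.5)],154), tool([(290,280),(357.5,280)],166))
```

```text
[[ 16.99392682   0.8050102  166.        ]] [[  8.48866689   0.79835869 154.        ]] [[ -5.27379807 -16.60644024 166.        ]
 [ -5.24580652  18.53416361 166.        ]]
```

>>> drive_tool(
  targets=[
    {"x": 2.2, "y": 4.5, "z": 0, "rx": 0, "ry": 0, "rz": 0, "grip": 3},
    {"x": 2.2, "y": 4.5, "z": 0, "rx": 0, "ry": 0, "rz": 0, "grip": 3},
    {"x": 2.2, "y": 4.5, "z": 0, "rx": 0, "ry": 0, "rz": 0, "grip": 3},
    {"x": 2.2, "y": 4.5, "z": 0, "rx": 0, "ry": 0, "rz": 0, "grip": 3},
    {"x": 2.2, "y": 4.5, "z": 0, "rx": 0, "ry": 0, "rz": 0, "grip": 3},
  ],
)

```text
time_s: 32.72
eef_pos: [574.6, -109.2, 353.6]
tool_rot: [-1.932, -2.474, 0.002]
contact_force: [0.1, -0.6, -2.2]
opening: 0.382
```

>>> drive_tool(
  targets=[
    {"x": 2.3, "y": 4.8, "z": 0, "rx": 0, "ry": 0, "rz": 0, "grip": 3},
    {"x": 0, "y": 0, "z": 3, "rx": 0, "ry": 0, "rz": 0, "grip": 3},
    {"x": 0, "y": 0, "z": 3, "rx": 0, "ry": 0, "rz": 0, "grip": 3},
    {"x": 0, "y": 0, "z": 0, "rx": 0, "ry": 0, "rz": 0, "grip": 3},
    {"x": 0, "y": 0, "z": 0, "rx": 0, "ry": 0, "rz": 0, "grip": 3},
  ],
)

```text
time_s: 33.35
eef_pos: [614.9, -76.9, 295.7]
tool_rot: [-1.934, -2.475, 0.0]
contact_force: [0.8, -0.7, -1.1]
opening: 0.381
```

```bash
python3 -c "
from h import *
go(615.8,-76.7,262,104)"
```

```text
t 33.35 pos [614.9 -76.9 295.7] yaw 104.0 open 34.7 F [ 0.8 -0.7 -1.1] q6 -0.46
 shift cm [-0.01  0.09  3.37] turn deg [-0. -0. -0.] | shift after turn [-0.01  0.09  3.37]
```

>>> drive_tool(
  targets=[
    {"x": 0, "y": 0.1, "z": 1.5, "rx": 0, "ry": 0, "rz": 0, "grip": 3},
    {"x": 0, "y": 0, "z": 1.5, "rx": 0, "ry": 0, "rz": 0, "grip": 3},
    {"x": 0, "y": 0, "z": 0, "rx": 0, "ry": 0, "rz": 0, "grip": 3},
    {"x": 0, "y": 0, "z": 0, "rx": 0, "ry": 0, "rz": 0, "grip": 3},
  ],
)

```text
time_s: 33.85
eef_pos: [615.9, -76.5, 265.6]
tool_rot: [-1.934, -2.476, 0.0]
contact_force: [-0.2, -0.7, -1.5]
opening: 0.375
```

```bash
python3 -c "
from h import *
go(615.8,-76.7,262,104)"
```

```text
t 33.85 pos [615.9 -76.5 265.6] yaw 104.0 open 34.2 F [-0.2 -0.7 -1.5] q6 -0.46
 shift cm [-0.02 -0.01  0.36] turn deg [-0. -0.  0.] | shift after turn [-0.02 -0.01  0.36]
```

>>> drive_tool(
  targets=[
    {"x": 0, "y": 0, "z": 0.2, "rx": 0, "ry": 0, "rz": 0, "grip": 3},
    {"x": 0, "y": 0, "z": 0.1, "rx": 0, "ry": 0, "rz": 0, "grip": 3},
    {"x": 0, "y": 0, "z": 0, "rx": 0, "ry": 0, "rz": 0, "grip": 3},
    {"x": 0, "y": 0, "z": 0, "rx": 0, "ry": 0, "rz": 0, "grip": 3},
  ],
)

```text
time_s: 34.35
eef_pos: [615.8, -76.5, 262.6]
tool_rot: [1.934, 2.476, 0.0]
contact_force: [-0.1, -0.2, -1.0]
opening: 0.375
```

```bash
python3 -c "
from h import *
go(615.8,-76.7,262,104)"
```

```text
t 34.35 pos [615.8 -76.5 262.6] yaw 104.0 open 34.2 F [-0.1 -0.2 -1. ] q6 -0.46
 shift cm [-0.02 -0.01  0.06] turn deg [0. 0. 0.] | shift after turn [-0.02 -0.01  0.06]
```

>>> drive_tool(
  targets=[
    {"x": 0, "y": 0, "z": 0.1, "rx": 0, "ry": 0, "rz": 0, "grip": 3},
    {"x": 0, "y": 0, "z": 0, "rx": 0, "ry": 0, "rz": 0, "grip": 3},
    {"x": 0, "y": 0, "z": 0, "rx": 0, "ry": 0, "rz": 0, "grip": 3},
  ],
)

```text
time_s: 34.72
eef_pos: [615.8, -76.5, 261.9]
tool_rot: [1.934, 2.475, 0.0]
contact_force: [-1.4, 0.1, 6.0]
opening: 0.378
```

Contact felt (6 N). Release and rise.

>>> drive_tool(
  targets=[
    {"x": 0, "y": 0, "z": 0, "rx": 0, "ry": 0, "rz": 0, "grip": 6},
    {"x": 0, "y": 0, "z": 0, "rx": 0, "ry": 0, "rz": 0, "grip": 6},
    {"x": 0, "y": 0, "z": 0, "rx": 0, "ry": 0, "rz": 0, "grip": 6},
    {"x": 0, "y": 0, "z": 0, "rx": 0, "ry": 0, "rz": 0, "grip": 6},
    {"x": 0, "y": 0, "z": -2, "rx": 0, "ry": 0, "rz": 0, "grip": 6},
  ],
)

```text
time_s: 35.35
eef_pos: [615.4, -76.4, 280.6]
tool_rot: [-1.932, -2.474, 0.002]
contact_force: [0.2, -0.1, -0.3]
opening: 0.659
```

>>> drive_tool(
  targets=[
    {"x": 0, "y": 0, "z": -4, "rx": 0, "ry": 0, "rz": 0, "grip": 6},
    {"x": 0, "y": 0, "z": -4, "rx": 0, "ry": 0, "rz": 0, "grip": 6},
    {"x": -4, "y": 0, "z": -2, "rx": 0, "ry": 0, "rz": 0, "grip": 6},
    {"x": -4, "y": 0, "z": 0, "rx": 0, "ry": 0, "rz": 0, "grip": 6},
    {"x": 0, "y": 0, "z": 0, "rx": 0, "ry": 0, "rz": 0, "grip": 6},
  ],
)

```text
time_s: 35.98
eef_pos: [635.4, -156.4, 381.6]
tool_rot: [1.936, 2.473, -0.0]
contact_force: [0.1, 0.5, -0.9]
opening: 0.657
```

```bash
python3 look.py w18
python3 - <<'E'
from h import *
im,d=arm.snapshot("side"); cv2.imwrite("pics/side3.png",cv2.resize(im[130:290,230:470],None,fx=3,fy=3,interpolation=cv2.INTER_CUBIC))
E
```

```text
35.975 [ 635.4 -156.4  381.6] [ 0.04  -0.009  0.043  0.015 -0.003  0.027]
```

View pics/w18.png

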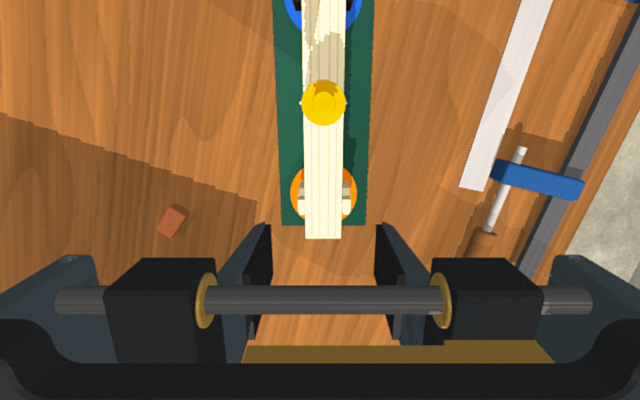

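View pics/side3.png

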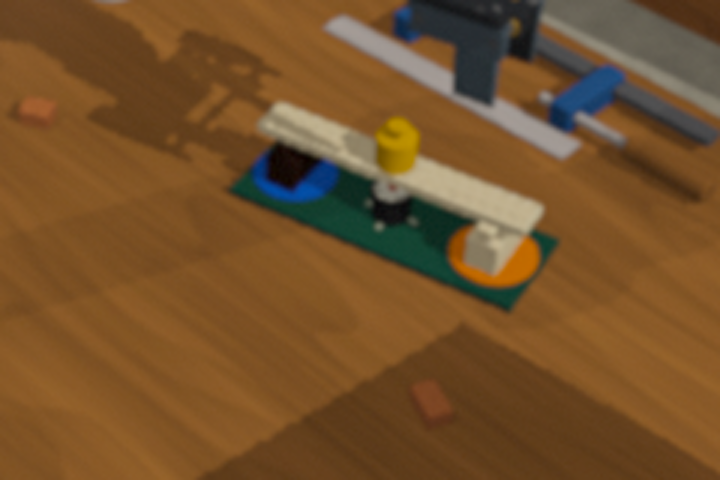

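All stands. Check the weight's position, wait for the arm to settle, then hand in.

>>> drive_tool(
  targets=[
    {"x": 0, "y": 0, "z": 0, "rx": 0, "ry": 0, "rz": 0, "grip": 6},
    {"x": 0, "y": 0, "z": 0, "rx": 0, "ry": 0, "rz": 0, "grip": 6},
    {"x": 0, "y": 0, "z": 0, "rx": 0, "ry": 0, "rz": 0, "grip": 6},
  ],
)

```text
time_s: 36.45
eef_pos: [635.1, -153.6, 381.6]
tool_rot: [-1.933, -2.476, 0.0]
contact_force: [0.3, -0.6, 0.0]
opening: 0.66
```

```bash
python3 look.py w19
python3 - <<'E'
from h import *
import pickle
o,im,d=pickle.load(open("w19.pkl","rb")); c=cam("wrist",o)
h=cv2.cvtColor(im,cv2.COLOR_BGR2HSV).astype(int);H,S,V=h[...,0],h[...,1],h[...,2]
m=(H>18)&(H<34)&(S>190)&(V>90);m[150:]=0
w=blobs(m)[0]; e=cv2.fitEllipse(ray(c,w[:,0],96)[:,:2].astype(np.float32)); print('weight top',e)
p=ray(c,[(305.5,238.5),(341,238.5)],66)[:,:2]; print('blank near end',p.mean(0),'-> centre',p.mean(0)+130*np.array([np.cos(np.radians(103.9)),np.sin(np.radians(103.9))]))
t,_=arm.snapshot("top"); cv2.imwrite("pics/top2.png",t)
c=cam("top"); a=cv2.imread("pics/top0.png")
for n,(x0,y0,x1,y1) in dict(jar=(165,130,210,170),red=(430,125,480,220)).items(): print(n,'mean diff',cv2.absdiff(a[y0:y1,x0:x1],t[y0:y1,x0:x1]).mean())
E
```

```text
36.45 [ 635.1 -153.6  381.6] [-0.003  0.001 -0.002  0.001 -0.    -0.001]
weight top ((616.4779663085938, -76.5865707397461), (33.33086395263672, 34.32151412963867), 101.1723861694336)
blank near end [ 647.84056641 -200.88811863] -> centre [616.61092088 -74.69497602]
jar mean diff 19.96037037037037
red mean diff 13.115859649122807
```

View pics/top2.png

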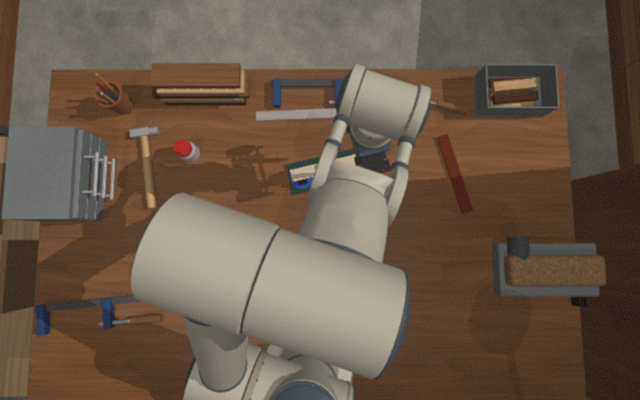

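Jar (184,150) and red blank (454,175) are where they were; only shadows changed. Handing in.

```bash
python3 -c "
from h import *
print(arm.sign_off()); print(arm.get_obs()['time_s'])"
```

```text
the job is handed in; nothing more can be done
None
the job is handed in; nothing more can be done
```

The stiffness test is set up and handed in at about 36.5 s of the 122 s allowed. `sign_off` gave no verdict, so the results below are my own measurements.

| Item | Last measured position | Allowed |
|---|---|---|
| Dark and pale supports | within about 2 mm of their mark centres, ridges square to within about 1° | 12 mm, 0.2 rad |
| Gauge | within about 1 mm of the cross | 12 mm |
| Pale blank | 2–3 mm from the cross, length aligned to 0.2° | 15 mm, 0.12 rad |
| Weight | 1–2 mm from the gauge and the middle of the blank | 15 mm |

- **How current these are:** the support and gauge figures come from before the blank was laid. I did not measure those parts again, but the final side view shows them still upright with the blank lying level on both supports.
- **Blank position:** two estimates of its centre along its length differ by about 3 mm. The later one came from one end only.
- **Jar and red-brown blank:** the automatic image comparison flagged a change in both areas. The picture shows both at the same pixels as at the start, so I put it down to shadows from the arm.
- **At hand-in:** the gripper was open and well clear of everything, and the arm was still.

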